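# Lock the hook bracket into the upright and hang the pail

### The arm

A 6-joint arm with a two-finger parallel gripper is mounted at the origin on the work surface. World frame = base frame: x ahead of the robot, y to its left, z up, the work surface at z = 0. Lengths are in mm, angles in degrees, forces in N, time in s.
With the tool pointing down it reaches from about 300 to 850 mm from the base axis. Payload 4.2 kg.
Tool frame: the origin (TCP) lies between the finger pads; the fingertips stand 19 mm ahead of it and the grasp point (between the pads) is the TCP; z points along the fingers, x is the direction in which the jaws open and shut, and the axes are right-handed (so a half turn about z gives the same grasp; the last joint's range is limited). The gripper opens to 91 mm and grips with 3 to 60 N. Pads are 32 mm wide; open, the fingers measure 118 mm over their backs; the gripper's body (76 mm by 178 mm) begins 60 mm behind the grasp point.
Start: joints at [70.646, 18.312, 89.639, -0, 72.044, -1.146], TCP at [179.676, 546.221, 232.976] pointing down, gripper open.
Joint ranges: [-177.97, 177.97], [-48.28, 115.42], [12.27, 149.76], [-77.06, 257.06], [2.81, 150.46], [-146.56, 146.56]. Speed limits (degrees/s): [147.25, 147.25, 180, 180, 180, 180].

### API

Orientations are given as [roll, pitch, yaw] about the fixed x, y, z axes, in that order (R = Rz(yaw) Ry(pitch) Rx(roll)).
In Python, from workcell import sensors, grab_frame, env gives the robot as it stands.
- The arm moves only by the tool servo_tool, never from a script. Its argument "motion" is one flat list of numbers, 7 for each row, row after row: the shift along the world's x, y, z in mm, then the turn, a rotation vector about the world's x, y, z in rad, then the opening in per cent of the stroke, from 0 (shut) to 100 (fully open). In form: [x, y, z, rx, ry, rz, grip, x, y, z, rx, ry, rz, grip, ...]. A call has 1 to 10 rows; each row shifts and turns the commanded pose from where the row before left it; what a row does not reach is not made up. A row lasts 1/12 s, in which the tool goes at most 41.7 mm and 7.16 degrees, less where a joint would pass 70% of its speed; a pose out of reach is approached as far as the arm can. A call with a gripper value outside its range is refused whole. The fingers move at their own pace and stop on an object; "newtons" is the grip in N (left out, the last holds). Time passes only in rows, so rows that do not move let the fingers close. It gives the time, the measured TCP pose, the force and the opening at its end, in the units of the state.
- sensors.state(): the state, without advancing time (a new reading comes with each control period).
- grab_frame(name): name is "scene" or "side" or "wrist"; returns a dict with "image" (480x640x3 uint8, red, green, blue), "depth" (480x640 float32, mm along the optical axis (not along the pixel's ray), 0 where there is no reading), "fx", "fy", "cx", "cy" (pixels), "extrinsics" (4x4, takes a point from camera to world coordinates); the wrist camera has in their place "T_tool_cam" (4x4, takes a point from camera to tool coordinates, whose origin is the TCP and whose axes are the tool frame's). Camera axes: x right, y up, looking along -z (the intrinsics and any distortion apply to the point x, -y, -z); pixel columns grow to the right and rows downward; lengths in mm; the calibration is good to about 2 mm. A picture is of the moment at which its call begins: read the wrist's pose just before it.
- env.job_done(): hands the job in, once; it reports no verdict.
The state is a dict: "time_s": time; "qpos": joint angles; "qvel": joint speeds; "effort": joint torques, N m; "ee_pos": TCP position; "ee_rot": TCP orientation; "force": force on the tool from outside, world axes, zero at the start; "torque": the same for the moment, N m; "gripper_width": finger opening in mm.
Only numpy, scipy, OpenCV 4.12 (cv2) and the standard library are available. Lean on these libraries where they do the work, as an engineer would, in place of code of your own. Each camera call takes 0.05 s, during which the arm holds its last target.

### The job

Draw the blue hook bracket out of its holder by its toothed end, stand it on the bench clear of the holder and let go; then take it by its arm, hook both teeth into the two slots just above the red slide on the upright and press it fully down so that it locks. Then hang the small pail by its handle on the bracket's arm, behind the upturned tip, and let go so that it hangs there quietly. Leave everything else where it stands.

Things in the scene. Friction and masses are not known exactly. Their poses are not given: they have to be found in the camera images.
- bracket_arm (a point): Blue hook bracket, loose, 0.3 kg, standing on its flat underside. Point: middle of its arm, 11 mm above the underside. z up, +x along the arm to its toothed end. Arm: bar 24 mm wide (y), 22 high, x=-75 to +40 mm from here; then the tall block to x=+70, then teeth to x=+84. Centre of mass near x=+15. At the start the arm is inside the holder; only the block and teeth stick out of its mouth.
- bracket_block (a point): Centre of the bracket's tall rear block: 30 mm long (x), 24 wide (y), 76 high, 55 mm in +x from bracket_arm and 38 mm above the underside. Same axes. Graspable while the bracket is in its holder.
- bracket_heel (a point): Bracket: lower edge, mid-width, of the block's rear face (70 mm in +x of bracket_arm, at the underside). On that face are two steel teeth, one above the other, 10 mm wide: each a neck 14 mm long and 8 high, undersides 14 and 54 mm above here, ending in a hook 7 mm thick that reaches 12 mm below the neck (gap between face and hook 7 mm).
- bracket_tip (a point): Bracket: front end of the arm, 75 mm in -x of bracket_arm, same height. Here an upturned tip 8 mm thick (x) rises to 38 mm above the underside (16 above the arm's top). Things hang on the arm behind it.
- holder_mouth (a point): Aluminium holder fixed on the bench: a tunnel with roof, two sides and closed back, no floor (the bracket stands on the bench in it). Point: centre of the mouth, 31 mm above the bench. +x points out of the mouth, z up. Inside 46 mm wide, 62 high, 110 deep; outside 54 wide, 66 high, low flanges 84 wide.
- upright_seat (a point): Slotted steel upright fixed on the bench: flat plate 60 mm wide, 5 thick, six slots one above the other. Point: on its front face, mid-width, exactly where bracket_heel is when the bracket is locked. z up, +x into the plate. The plate ends 150 mm above here; the bench is 160 to 180 mm below; the foot, 120 mm wide, reaches 20 mm in front of the plate and is 10 to 30 mm high.
- upright_slot (a point): Upright: centre of the upper of the two slots just above the red slide (front face, 68 mm above upright_seat). All slots 16 mm wide, 28 high, through, 40 mm apart; the lower one is centred 40 mm below here. With the bracket held level 13 to 19 mm above its locked height both teeth pass straight in along +x till the block meets the plate; then it goes down.
- lock_slide (a joint): Red locking slide, 28 mm wide, 22 deep, 28 high, on the upright's front below the bracket's place. 0 = up: its top is 9 mm above upright_seat and keeps the bracket too high. Grows as it is pushed down (m): 0.009 with the bracket fully down, 0.012 at its stop. Takes about 8 N, stays where left; the bracket's weight alone does not move it.
- bail_mid (a point): Small steel pail, loose, 0.24 kg, 96 mm across, 55 deep, with a stiff handle (does not swing): a level dark wooden bar 106 mm long, 10 x 10 thick, along the pail's y axis, its middle 135 mm above the pail's underside, on two upright steel wires. Point: middle of the bar, z up. The opening between bar and rim is 75 mm high, 88 wide.
- bottle_mid (a point): Bystander, to be left alone: amber glass bottle, 60 mm across, 190 tall. This point: half-way up, in its middle.
- jar_mid (a point): Bystander, to be left alone: clear jar with red cap, 72 mm across, 110 tall. This point: half-way up, in its middle.
- tin_mid (a point): Bystander, to be left alone: can, 72 mm across, 85 tall. This point: half-way up, in its middle.
- mug_mid (a point): Bystander, to be left alone: white mug, 76 mm across, 85 tall, handle on its +y side. This point: half-way up, in its middle.
- block_mid (a point): Bystander, to be left alone: wooden block with a steel plate on top, 70 x 50 x 34 mm. This point: half-way up, in its middle.
- rolling_pin_mid (a point): Bystander, to be left alone: rolling pin lying along its y axis, 300 mm long, 40 mm thick (does not roll). This point: half-way up, in its middle.
- scraper_mid (a point): Bystander, to be left alone: dough scraper lying flat, blade 75 x 110 x 4 mm with a wooden handle 22 mm high along its -x edge, 99 x 110 mm in all. This point: half-way up, in its middle line, 25 mm in -x from the middle of its 99 mm length.
Not all that is in view belongs to the job. Leave any orange look-alike of the part that bears holder_mouth alone.

How it is judged (in metres and radians):
On the way, in this order (a step that is already met when the one before it is completed fails the run):
1. the bracket stands on the bench clear of its holder, let go ((x of bracket_tip in the frame of holder_mouth above 0 m or y of bracket_arm in the frame of holder_mouth above 0.035 m or y of bracket_arm in the frame of holder_mouth below -0.035 m) and height (world z) of bracket_arm below 0.018 m and angle between bracket_arm's own z axis and vertical below 0.1 rad and contact force between the fingers and bracket below 0.1 N and linear speed of bracket below 0.02 m/s), for 0.1 s.
2. both teeth are in the slots above the red slide and the bracket is pressed fully down (x of bracket_heel in the frame of upright_seat between -0.007 and 0.005 m and y of bracket_heel in the frame of upright_seat between -0.007 and 0.007 m and z of bracket_heel in the frame of upright_seat between -0.005 and 0.004 m and value of joint lock_slide above 0.006 m and angle between bracket_arm's own z axis and vertical below 0.12 rad and angle between the x axis of bracket_arm and the x axis of upright_seat, either way round below 0.15 rad), for 0.2 s.
At the end, for the whole second after the job is handed in: Bracket locked: heel at upright_seat (x -7..+5, y +-7, z -5..+4 mm), level 0.12 rad, square 0.15 rad, red slide down > 6 mm. Pail hangs by its bar on the arm between tip and block, within 35 mm of the bar's middle, tilt < 0.45 rad. Bracket still (< 20 mm/s), pail < 100 mm/s (all of step 2 and x of bail_mid in the frame of bracket_arm between -0.068 and 0.04 m and y of bail_mid in the frame of bracket_arm between -0.035 and 0.035 m and z of bail_mid in the frame of bracket_arm between 0.01 and 0.028 m and contact force between pail and bracket above 0.8 N and angle between bail_mid's own z axis and vertical below 0.45 rad and linear speed of pail below 0.1 m/s and linear speed of bracket below 0.02 m/s); the robot touches nothing.
It fails at once if a bystander is moved by more than 30 mm (distance of any of bottle_mid, jar_mid, tin_mid, mug_mid, block_mid, rolling_pin_mid, scraper_mid from where it was at the start of the episode above 0.03 m).
It also fails if it takes over 72 s, if anything falls off the work surface, if the arm or the gripper's body presses on something with over 40 N, if the wrist force passes 120 N, or if a joint passes its speed limit or range.

## Working session

There is one attempt and no reset: what is moved stays moved. The work goes in short steps, Python scripts to look and compute and a tool call to move; the robot and the scene stay as the last step left them, time stands still between calls to the robot, and variables do not carry over. Pictures are saved under pics/ and viewed, and the job is handed in when it is done.

Besides the shell and the picture viewer there is one more tool, called after "Emit:" by a JSON object that holds its "method" and its "body", one argument or row to a line. servo_tool: Moves the arm, as the interface text tells. Its arguments: {"type":"object","properties":{"motion":{"type":"array"},"newtons":{"type":"number"}},"required":["motion"]}

```bash
mkdir -p pics; ls; cat > h.py <<'E'
import numpy as np, cv2
from workcell import sensors, grab_frame, env
from scipy.spatial.transform import Rotation as R
def grab(n,save=None):
    s=sensors.state()
    f=grab_frame(n)
    if 'T_tool_cam' in f:
        T=np.eye(4);T[:3,:3]=R.from_euler('xyz',s['ee_rot'],degrees=True).as_matrix();T[:3,3]=s['ee_pos']
        f['extrinsics']=T@f['T_tool_cam']
    if save:
        cv2.imwrite(f'pics/{save}.png',f['image'][...,::-1])
        np.savez(f'pics/{save}.npz',**{k:v for k,v in f.items()})
    return f
def load(n): return dict(np.load(f'pics/{n}.npz'))
def p3(f,u,v,d=None):
    d=f['depth'][int(round(v)),int(round(u))] if d is None else d
    c=np.array([(u-f['cx'])/f['fx']*d,-(v-f['cy'])/f['fy']*d,-d,1])
    return (f['extrinsics']@c)[:3]
def cloud(f):
    v,u=np.mgrid[0:480,0:640]; d=f['depth']
    c=np.stack([(u-f['cx'])/f['fx']*d,-(v-f['cy'])/f['fy']*d,-d,np.ones_like(d)],-1)
    return (c@f['extrinsics'].T)[...,:3]
def atz(f,u,v,z):
    a=p3(f,u,v,100.);b=p3(f,u,v,200.)
    t=(z-a[2])/(b[2]-a[2]); return a+t*(b-a)
def proj(f,P):
    c=np.linalg.inv(f['extrinsics'])@np.r_[P,1]
    return f['cx']+f['fx']*c[0]/-c[2], f['cy']-f['fy']*c[1]/-c[2]
def crop(n,x0,y0,x1,y1,k,out):
    im=cv2.imread(f'pics/{n}.png')[y0:y1,x0:x1]
    cv2.imwrite(f'pics/{out}.png',cv2.resize(im,None,fx=k,fy=k,interpolation=cv2.INTER_CUBIC))
E
python3 - <<'E'
from h import *
print(sensors.state())
for n in ('scene','side','wrist'):
    f=grab(n,n+'0'); print(n,f.keys(),f['fx'],f['extrinsics'].round(2).tolist())
E
```

```text
pics
{'time_s': 0.0, 'qpos': array([ 7.06446123e+01,  1.83513656e+01,  8.97043669e+01, -9.18532818e-05,
        7.20433592e+01, -1.14620823e+00]), 'qvel': array([ 0.02622944,  0.0112199 , -0.12364105, -0.03009872,  0.01092348,
       -0.02921945]), 'effort': array([-9.93344256e-04, -4.12458479e+01, -2.31970131e+01,  7.25494232e-02,
        4.58169007e-02, -1.43206439e-04]), 'ee_pos': array([179.53221391, 545.77618595, 232.13682378]), 'ee_rot': array([-1.79998105e+02,  9.90735665e-02,  7.17908506e+01]), 'force': array([-0.34523988, -0.54529066,  0.12382413]), 'torque': array([-0.03402717, -0.0565595 , -0.03204793]), 'gripper_width': 91.2018402834053}
scene dict_keys(['image', 'depth', 'fx', 'fy', 'cx', 'cy', 'extrinsics']) 447.3379088123188 [[0.88, -0.39, 0.26, 839.43], [0.47, 0.73, -0.49, -620.98], [0.01, 0.56, 0.83, 1211.1], [0.0, 0.0, 0.0, 1.0]]
side dict_keys(['image', 'depth', 'fx', 'fy', 'cx', 'cy', 'extrinsics']) 615.2865931870945 [[0.94, 0.19, -0.28, 104.69], [-0.34, 0.58, -0.74, -1082.14], [0.02, 0.79, 0.61, 1070.2], [0.0, 0.0, 0.0, 1.0]]
wrist dict_keys(['image', 'depth', 'fx', 'fy', 'cx', 'cy', 'T_tool_cam', 'extrinsics']) 378.25909882705355 [[0.31, -0.92, -0.23, 116.05], [0.95, 0.3, 0.08, 567.09], [-0.0, -0.24, 0.97, 383.04], [0.0, 0.0, 0.0, 1.0]]
```

View pics/scene0.png

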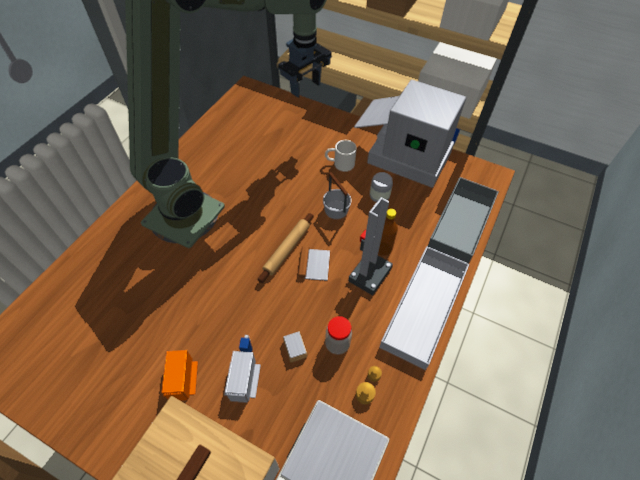

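View pics/side0.png

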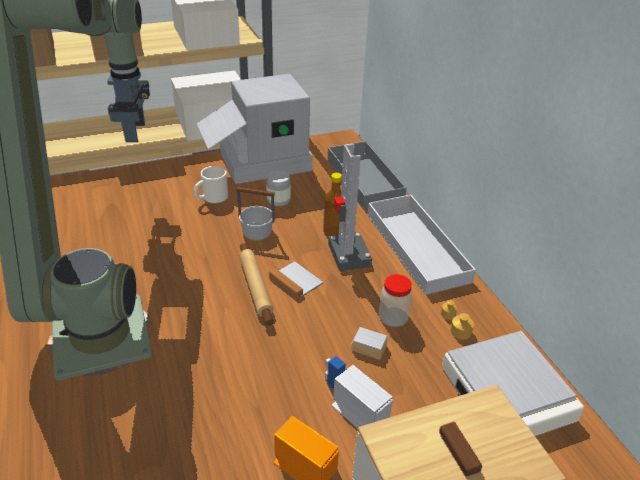

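View pics/wrist0.png

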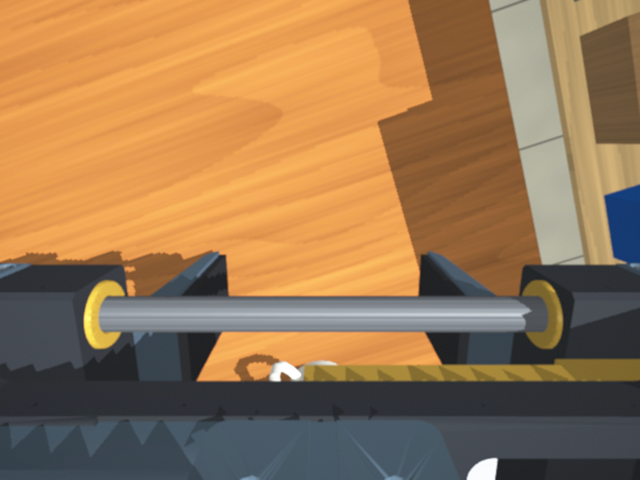

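The scene view shows the blue block at (246,343) in front of the grey holder at (240,375). The orange look-alike is at (178,373), the upright at (375,240) with the red slide at (363,238), and the pail at (337,205). Only the grey holder fits, since the blue part sticks out of it. Next I'll enlarge.

```bash
python3 - <<'E'
from h import *
crop('scene0',140,320,300,420,5,'c1')
crop('side0',260,330,420,450,5,'c2')
crop('scene0',290,160,430,300,4,'c3')
crop('side0',220,130,400,290,4,'c4')
E
```

```text
(no output)
```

View pics/c1.png

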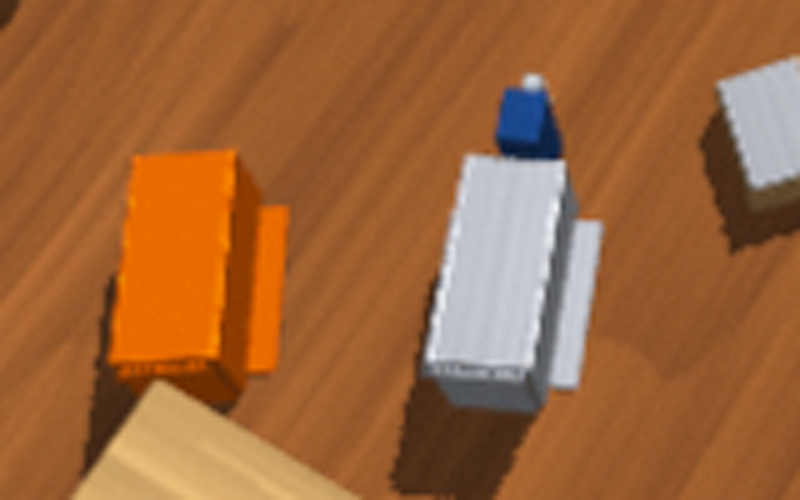

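View pics/c2.png

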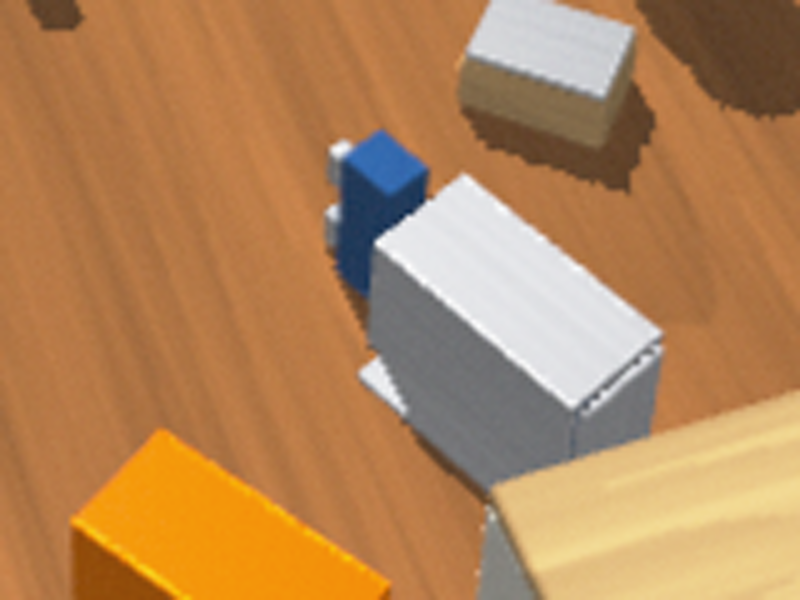

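View pics/c3.png

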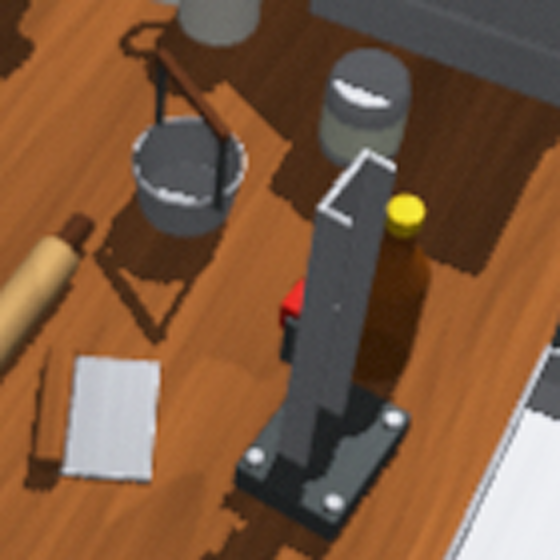

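View pics/c4.png

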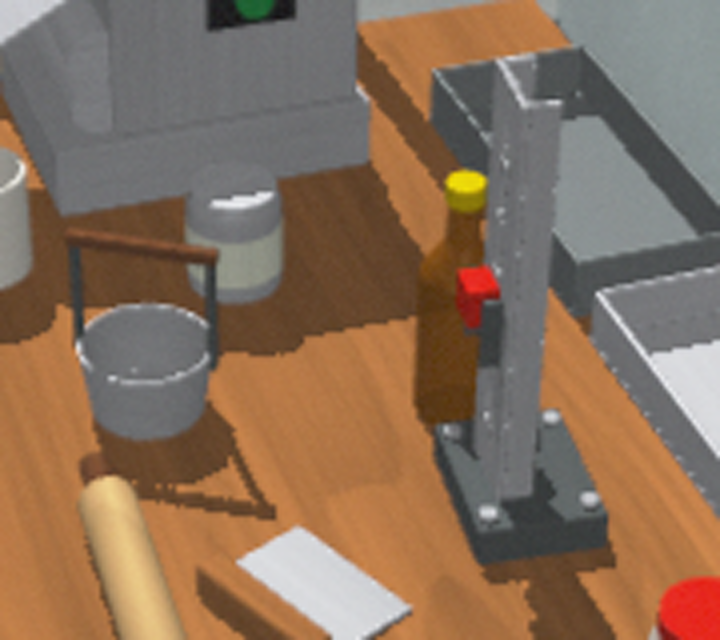

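Confirmed: the blue block with steel teeth (crop 1 ~ (525,120), crop 2 ~ (385,210)) sticks out of the grey holder. Now I'll measure positions.

```bash
python3 - <<'E'
from h import *
s=load('scene0'); d=load('side0')
for nm,f in(('scene',s),('side',d)):
    C=cloud(f); hsv=cv2.cvtColor(f['image'],cv2.COLOR_RGB2HSV); r=f['image'].astype(int)
    blue=(hsv[...,0]>105)&(hsv[...,0]<125)&(hsv[...,1]>150)&(C[...,2]<100)&(C[...,2]>2)&(C[...,0]>100)
    red=((hsv[...,0]<4)|(hsv[...,0]>176))&(hsv[...,1]>200)&(hsv[...,2]>120)&(C[...,2]>120)
    print(nm,'bench',np.median(C[...,2][240:300,120:200]))
    for k,m in(('blue',blue),('red',red)):
        P=C[m]; print(k,len(P)); 
        if len(P): print(np.percentile(P,[1,50,99],axis=0).round(1).tolist())
    t=C[blue]; t=t[t[:,2]>70]; print('bluetop',t.shape, cv2.minAreaRect(t[:,:2].astype(np.float32)) if len(t)>3 else '')
    # holder top
    x=(np.abs(C[...,2]-66)<5)&(hsv[...,1]<40); 
    n,l=cv2.connectedComponents(x.astype(np.uint8))
    for i in range(1,n):
        q=C[l==i]
        if len(q)>40: print('h66',len(q),cv2.minAreaRect(q[:,:2].astype(np.float32)),np.median(q[:,2]))
    # tall things z>200 in bench area
    x=(C[...,2]>180)&(C[...,2]<420)&(C[...,0]>450)&(C[...,0]<900)&(C[...,1]<200)&(f['depth']>0)
    n,l=cv2.connectedComponents(x.astype(np.uint8))
    for i in range(1,n):
        q=C[l==i]
        if len(q)>40: print('tall',len(q),cv2.minAreaRect(q[:,:2].astype(np.float32)),q[:,2].max(), q.mean(0))
def tri(us,ud):
    A=[];b=[]
    for f,(u,v) in((s,us),(d,ud)):
        a=p3(f,u,v,100.);c=p3(f,u,v,200.);w=(c-a)/np.linalg.norm(c-a);M=np.eye(3)-np.outer(w,w);A.append(M);b.append(M@a)
    return np.linalg.lstsq(np.vstack(A),np.hstack(b),rcond=None)
sc=lambda x,y:(290+x/4-.4,160+y/4-.4); sd=lambda x,y:(220+x/4-.4,130+y/4-.4)
print('bail a',tri(sc(164,50),sd(70,236))[:2]); print('bail b',tri(sc(226,132),sd(215,256))[:2])
print('up top L(front?)',tri(sc(322,207),sd(522,102))[:2],tri(sc(370,153),sd(500,60))[:2])
for n,(u,v),z in(('mug',(345,155),42),('tin',(381,190),42),('pailc',(337,205),55),('block',(295,347),30),('jar',(339,335),100)): print(n,p3(s,u,v).round())
for n,(u,v) in(('pin1',(265,278)),('pin2',(308,222)),('scr',(318,264)),('scrh',(304,264))): print(n,p3(s,u,v).round())
E
```

```text
scene bench -1.3367655104842697
blue 123
[[450.1, -325.4, 30.0], [464.6, -312.6, 73.3], [476.8, -297.9, 79.2]]
red 22
[[612.6, -621.0, 180.2], [617.0, 82.6, 186.4], [839.4, 99.2, 1211.1]]
bluetop (82, 3) ((462.0015563964844, -311.4793395996094), (21.895566940307617, 29.131046295166016), 31.065919876098633)
h66 94 ((855.5641479492188, 1791.79248046875), (42.78329086303711, 191.3631591796875), 87.6332015991211) 66.47184648195343
h66 68 ((-624.1275634765625, 923.1549072265625), (212.95681762695312, 15.380928993225098), 88.42059326171875) 66.1784638593598
h66 103 ((1129.88623046875, 1797.0419921875), (179.93763732910156, 26.368114471435547), 0.12545301020145416) 65.95876552062941
h66 837 ((490.79833984375, -380.2491455078125), (55.054622650146484, 114.31449890136719), 23.057722091674805) 64.9163905638652
tall 759 ((639.8804321289062, 129.56088256835938), (145.54861450195312, 49.03665542602539), 83.77318572998047) 330.2224807284416 [645.85254758  93.68774804 258.28152311]
tall 330 ((550.6407470703125, -612.7345581054688), (29.397171020507812, 74.9469223022461), 0.4813928008079529) 186.464
[... 2180 characters left out ...]
]
tall 842 ((548.7501220703125, -621.7671508789062), (30.89751625061035, 90.46429443359375), 0.02007746510207653) 188.2368763152149 [ 548.76911743 -623.39885584  183.39628636]
bail a (array([408.61443161, 298.57542687, 134.13174547]), array([0.72222088]))
bail b (array([493.3142563 , 239.51635747, 138.37514731]), array([3.25932066]))
up top L(front?) (array([633.09322619,  62.30463486, 329.47013264]), array([5.78268414])) (array([641.96161741, 118.97901774, 326.13721464]), array([1.42879406]))
mug [393. 444.  78.]
tin [566. 371.  59.]
pailc [446. 282.   5.]
block [ 579. -244.   37.]
jar [ 680. -183.  106.]
pin1 [386. -91.  22.]
pin2 [403. 153.  31.]
scr [501.  39.   6.]
scrh [467.   9.  23.]
```

Measured: holder centre is about (490,-382) with its mouth facing yaw 112.5°. The block is at about (460,-313). The upright front is at about (637,90), facing the robot, with plate +x at yaw of about -9°. I'll look at the upright with the wrist camera first, since it is on the way.

Emit:
{"method": "servo_tool", "body": {
  "motion": [33,-43,4,0,0,0.08,100,33,-43,4,0,0,0.08,100,33,-43,4,-0.017,-0.108,0,100,33,-43,4,-0.017,-0.108,0,100,33,-43,4,-0.017,-0.108,0,100,33,-43,4,-0.017,-0.108,0,100,33,-43,5,-0.017,-0.108,0,100,33,-43,5,-0.017,-0.108,0,100,33,-43,5,-0.017,-0.108,0,100,33,-43,5,-0.017,-0.108,0,100]
}}

```text
time_s: 0.98
ee_pos: [430.5, 218.5, 266.9]
ee_rot: [130.2, -0.1, 81.0]
force: [0.7, -0.9, 0.4]
gripper_width: 91.0
```

Emit:
{"method": "servo_tool", "body": {
  "motion": [22,-27,2,0,0,0,100,22,-27,2,0,0,0,100,22,-27,2,0,0,0,100,16,-21,2,0,0,0,100,0,0,0,0,0,0,100,0,0,0,0,0,0,100]
}}

```text
time_s: 1.48
ee_pos: [512.6, 116.2, 274.2]
ee_rot: [130.5, -0.1, 80.7]
force: [0.8, -0.3, -1.0]
gripper_width: 91.2
```

```bash
python3 - <<'E'
from h import *
grab('wrist','w1')
E
```

```text
(no output)
```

View pics/w1.png

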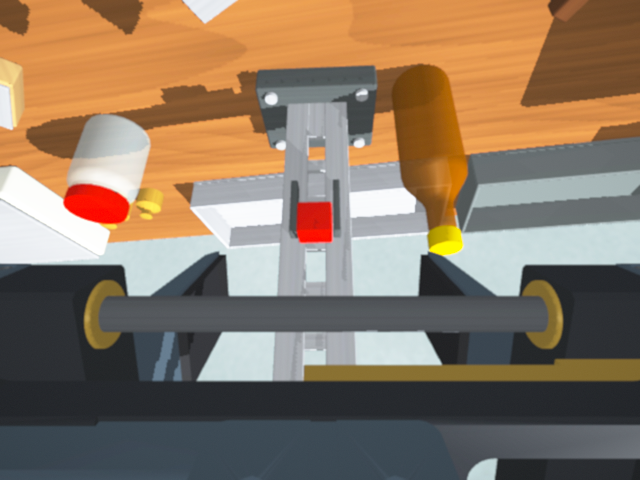

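The wrist view is upside down. The red slide is at (315,222), its top edge is at row 242, the foot is at (317,105), and the bottle stands close by at right (430,160). I'll fit the plate from depth.

```bash
python3 - <<'E'
from h import *
f=load('w1');C=cloud(f);hsv=cv2.cvtColor(f['image'],cv2.COLOR_RGB2HSV)
red=((hsv[...,0]<4)|(hsv[...,0]>176))&(hsv[...,1]>200); red[:,:250]=0;red[:,400:]=0
P=C[red&(np.hypot(C[...,0],C[...,1])>300)]; print('red',len(P),np.percentile(P,[2,50,98],axis=0).round(1).tolist())
# front faced
for v in (130,150,170,250,265,285):
    row=C[v,270:370]; dd=f['depth'][v,270:370]
    print(v,[(270+i,*row[i].round(0).astype(int)) for i in range(0,100,6)])
crop('w1',240,50,400,300,3,'w1c')
E
```

```text
red 1294 [[609.4, 79.8, 160.6], [611.9, 92.6, 177.9], [628.8, 105.6, 186.0]]
130 [(270, np.int64(664), np.int64(32), np.int64(27)), (276, np.int64(667), np.int64(38), np.int64(26)), (282, np.int64(666), np.int64(45), np.int64(27)), (288, np.int64(630), np.int64(63), np.int64(63)), (294, np.int64(631), np.int64(68), np.int64(62)), (300, np.int64(632), np.int64(74), np.int64(63)), (306, np.int64(633), np.int64(80), np.int64(63)), (312, np.int64(634), np.int64(86), np.int64(62)), (318, np.int64(634), np.int64(92), np.int64(63)), (324, np.int64(635), np.int64(98), np.int64(63)), (330, np.int64(635), np.int64(103), np.int64(63)), (336, np.int64(635), np.int64(109), np.int64(65)), (342, np.int64(635), np.int64(115), np.int64(65)), (348, np.int64(678), np.int64(118), np.int64(27)), (354, np.int64(681), np.int64(124), np.int64(26)), (360, np.int64(681), np.int64(131), np.int64(26)), (366, np.int64(683), np.int64(137), np.int64(26))]
150 [(270, np.int64(730), np.int64(11), np.int64(-1)), (276, np.int64(731), np.int64(19), np.int64(-1)), (282, np.int64(733), np.int64(26), np.int64(-1)), (288, 
[... 3544 characters left out ...]
 np.int64(69), np.int64(222)), (294, np.int64(632), np.int64(74), np.int64(221)), (300, np.int64(633), np.int64(78), np.int64(221)), (306, np.int64(633), np.int64(83), np.int64(222)), (312, np.int64(634), np.int64(88), np.int64(221)), (318, np.int64(634), np.int64(93), np.int64(222)), (324, np.int64(635), np.int64(97), np.int64(222)), (330, np.int64(636), np.int64(102), np.int64(222)), (336, np.int64(636), np.int64(107), np.int64(222)), (342, np.int64(637), np.int64(111), np.int64(222)), (348, np.int64(636), np.int64(116), np.int64(223)), (354, np.int64(1476), np.int64(57), np.int64(-72)), (360, np.int64(1471), np.int64(76), np.int64(-69)), (366, np.int64(1477), np.int64(94), np.int64(-70))]
```

View pics/w1c.png

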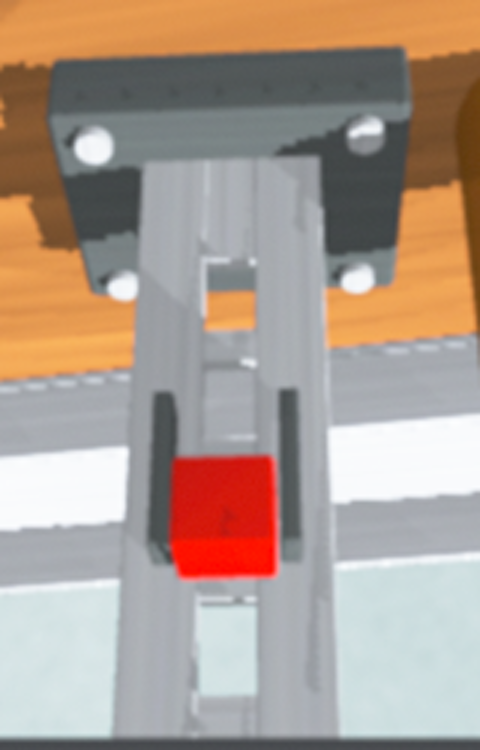

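```bash
python3 - <<'E'
from h import *
f=load('w1');C=cloud(f)
m=np.zeros((480,640),bool); m[120:290,285:350]=1
P=C[m&(np.abs(C[...,0]-634)<8)&(C[...,2]>70)]
for _ in range(4):
    c=P.mean(0); n=np.linalg.svd(P-c,full_matrices=0)[2][2]; e=(P-c)@n; P=P[np.abs(e)<2.5]
n*=np.sign(n[0]); print('n',n,'yaw',np.degrees(np.arctan2(n[1],n[0])),'tilt',np.degrees(np.arcsin(n[2])),c)
yaw=np.arctan2(n[1],n[0]); t=np.array([-np.sin(yaw),np.cos(yaw),0])
# ray-plane intersections
o=f['extrinsics'][:3,3]
v,u=np.mgrid[0:480,0:640]
d=np.stack([(u-f['cx'])/f['fx'],-(v-f['cy'])/f['fy'],-np.ones_like(u)],-1)@f['extrinsics'][:3,:3].T
k=((c-o)@n)/(d@n); X=o+d*k[...,None]
yy=X@t; zz=X[...,2]
hole=(f['depth']>k+12)
for v in (128,140,150,165,172,180,252,258,262,266,270,275,280,284,288):
    r=np.where(~hole[v,270:365])[0]+270
    h=[uu for uu in range(r[0],r[-1]) if hole[v,uu]]
    print(v,'z',zz[v,317].round(1),'edges',yy[v,r[0]].round(1),yy[v,r[-1]].round(1),'mid',((yy[v,r[0]]+yy[v,r[-1]])/2).round(1),'slot',(yy[v,h[0]].round(1),yy[v,h[-1]].round(1),((yy[v,h[0]]+yy[v,h[-1]])/2).round(1)) if h else '')
for v in range(240,292,2): print(zz[v,317].round(1),hole[v,312:324].sum(),end=';')
print('t',t,'c.t',c@t,'c.n',c[:2]@n[:2])
# red top z
hsv=cv2.cvtColor(f['image'],cv2.COLOR_RGB2HSV)
red=((hsv[...,0]<4)|(hsv[...,0]>176))&(hsv[...,1]>200); red[:,:250]=0;red[:,400:]=0
Q=C[red&(f['depth']>100)];print('red t',np.percentile(Q@t,[2,98]),'top z',np.percentile(Q[:,2],[90,97]),'front',np.percentile(Q@n-c@n,[2,50,98]))
E
```

```text
n [ 9.93265038e-01 -1.15863292e-01 -5.11005601e-04] yaw -6.653421797206529 tilt -0.029278465530458514 [633.88684399  92.24187904 152.66165998]
128 z 60.7 edges 134.1 192.9 mid 163.5 slot 
140 z 75.8 edges 133.8 192.4 mid 163.1 slot (np.float64(156.0), np.float64(171.4), np.float64(163.7))
150 z 87.9 edges 134.3 193.0 mid 163.7 slot (np.float64(156.2), np.float64(171.4), np.float64(163.8))
165 z 105.4 edges 134.2 192.5 mid 163.3 slot 
172 z 113.3 edges 121.6 193.2 mid 157.4 slot (np.float64(122.5), np.float64(132.7), np.float64(127.6))
180 z 122.2 edges 134.0 192.9 mid 163.5 slot (np.float64(155.9), np.float64(171.3), np.float64(163.6))
252 z 193.5 edges 134.0 193.1 mid 163.6 slot (np.float64(156.3), np.float64(171.1), np.float64(163.7))
258 z 198.8 edges 134.3 192.9 mid 163.6 slot (np.float64(156.4), np.float64(171.1), np.float64(163.7))
262 z 202.4 edges 134.5 192.8 mid 163.6 slot (np.float64(156.5), np.float64(171.1), np.float64(163.8))
266 z 205.8 edges 133.8 192.7 mid 163.3 slot (np.float64(156.5), np.float64(171.0), np.float64(163.8))
270 z 209.3 edges 134.0 193.4 mid 163.7 slot (np.float64(156.6), np.float64(171.0), np.float64(163.8))
275 z 213.5 edges 134.2 193.2 mid 163.7 slot (np.float64(155.9), np.float64(171.0), np.float64(163.4))
280 z 217.7 edges 134.5 193.0 mid 163.8 slot (np.float64(156.0), np.float64(171.0), np.float64(163.5))
284 z 221.1 edges 133.8 192.9 mid 163.4 slot 
288 z 224.4 edges 134.0 192.8 mid 163.4 slot 
182.5 0;184.4 0;186.2 0;188.1 0;189.9 0;191.7 0;193.5 12;195.3 11;197.1 12;198.8 12;200.6 12;202.4 12;204.1 12;205.8 12;207.6 12;209.3 11;211.0 12;212.7 12;214.4 12;216.1 12;217.7 12;219.4 0;221.1 0;222.7 0;224.4 0;226.0 0;t [0.11586331 0.99326517 0.        ] c.t 165.06487181199918 c.n 618.9301925891704
red t [150.39087352 175.85921761] top z [185.55940402 185.81996857] front [-23.65982905 -22.12595197  -4.84690744]
```

Seat found at (633.7, 90.8, 176.7), yaw -6.65°. The slot centreline agrees to better than 0.3 mm with the plate edges. Now to the bracket.

Emit:
{"method": "servo_tool", "body": {
  "motion": [-6,-10,0,0.017,0.108,0,100,-6,-30,0,0.017,0.108,0,100,-6,-38,0,0.017,0.108,0,100,-6,-38,0,0.017,0.108,0,100,-6,-38,0,0.017,0.108,0,100,-6,-38,0,0.017,0.108,0,100,-6,-38,0,0.017,0.108,0,100,-6,-38,0,0.017,0.108,0,100,-6,-38,0,0,0,-0.125,100,0,-38,0,0,0,-0.125,100]
}}

```text
time_s: 2.37
ee_pos: [477.0, -143.2, 269.8]
ee_rot: [162.1, 3.0, 65.1]
force: [-0.4, 1.1, 0.1]
gripper_width: 91.1
```

Emit:
{"method": "servo_tool", "body": {
  "motion": [0,-38,-20,0,0,-0.125,100,0,-32,-20,0,0,-0.125,100,0,-12,-20,0,0,-0.125,100,0,0,-10,0,0,-0.125,100,0,0,0,0,0,-0.125,100,0,0,0,0,0,-0.125,100,0,0,0,0,0,0,100]
}}

```text
time_s: 2.95
ee_pos: [478.8, -221.5, 199.5]
ee_rot: [162.1, 3.1, 22.4]
force: [0.6, -0.2, 1.1]
gripper_width: 91.0
```

```bash
python3 - <<'E'
from h import *
grab('wrist','w2'); s=sensors.state(); print(s['ee_pos'],s['ee_rot'],s['qpos'])
E
```

```text
[ 478.28039794 -221.71785543  199.66904296] [162.11792195   3.09077221  22.69139524] [-16.81763845  11.43785103 106.84108255 -19.45482098  54.02778694
 -29.55464234]
```

View pics/w2.png

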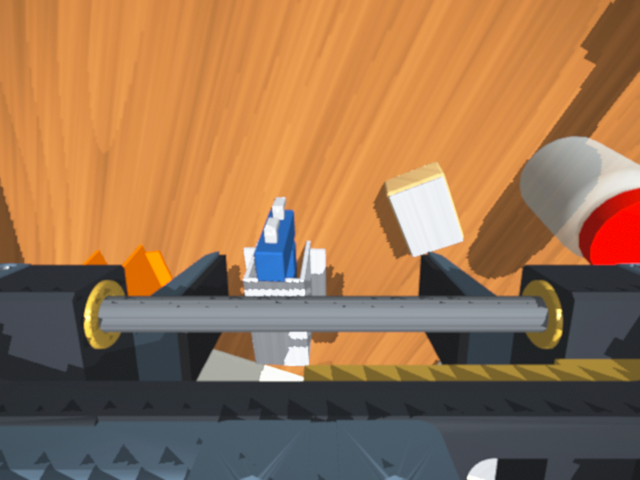

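The wrist view shows the blue block at (280,245), its teeth at (278,205) and (272,232), and the holder mouth just behind at row 250-285. I'll measure the block.

```bash
python3 - <<'E'
from h import *
f=load('w2');C=cloud(f);hsv=cv2.cvtColor(f['image'],cv2.COLOR_RGB2HSV)
b=(hsv[...,0]>105)&(hsv[...,0]<125)&(hsv[...,1]>120); b[290:]=0
P=C[b&(f['depth']>100)]; print(len(P),np.percentile(P,[1,50,99],axis=0).round(1).tolist())
t=P[P[:,2]>72]; print('top',len(t),np.median(t[:,2]),cv2.minAreaRect(t[:,:2].astype(np.float32)))
r=P[(P[:,2]<70)&(P[:,2]>8)]
# rear face plane
n0=np.array([-.383,.924,0])
for z0,z1 in((8,70),):
    q=r
    for _ in range(5):
        c=q.mean(0);n=np.linalg.svd(q-c,full_matrices=0)[2][2];n*=np.sign(n@n0);e=(q-c)@n;q=q[np.abs(e)<1.5]
    print('rear face',len(q),c,n,np.degrees(np.arctan2(n[1],n[0])))
    y=q@np.array([-n[1],n[0],0]); print('width',np.percentile(y,[1,99]))
    l=np.array([-n[1],n[0],0]); print('mid lateral',np.percentile(y,[1,99]).mean(), 'n.c',c@n)
g=(hsv[...,1]<40)&(np.abs(C[...,2]-66)<4); g[:220]=0;g[:,:235]=0;g[:,330:]=0
G=C[g];print('roof',len(G),cv2.minAreaRect(G[:,:2].astype(np.float32)),np.median(G[:,2]))
E
```

```text
1899 [[445.3, -352.3, 7.5], [462.5, -302.2, 69.1], [488.0, -291.6, 76.2]]
top 878 74.93367529840371 ((460.3934020996094, -309.44720458984375), (23.948589324951172, 30.85692596435547), 22.607057571411133)
rear face 213 [ 471.11006407 -313.20545771   31.05530265] [0.89851133 0.43086133 0.08388028] 25.61902142105317
width [-527.86914554 -460.25040866]
mid lateral -494.0597771014517 n.c 290.9545402326162
roof 2726 ((480.2189025878906, -356.6599426269531), (54.43686294555664, 159.63658142089844), 23.08415412902832) 65.12429375840486
```

```bash
cat >> h.py <<'E'
def plan(pos,rpy):
    s=sensors.state(); a=R.from_euler('xyz',s['ee_rot'],degrees=True); b=R.from_euler('xyz',rpy,degrees=True)
    rv=(b*a.inv()).as_rotvec(); d=np.array(pos)-s['ee_pos']
    print('shift',d.round(1),'rotvec',rv.round(4),'deg',np.degrees(np.linalg.norm(rv)).round(1),'t',s['time_s'])
E
python3 -c "
from h import *
plan((459.2,-306.6,120),(180,0,22.6))"
```

```text
shift [-19.1 -84.9 -79.7] rotvec [ 0.3086  0.0708 -0.01  ] deg 18.1 t 3.0
```

Emit:
{"method": "servo_tool", "body": {
  "motion": [-5,-21,-10,0.077,0.018,-0.002,100,-5,-21,-10,0.077,0.018,-0.002,100,-5,-21,-10,0.077,0.018,-0.002,100,-4,-22,-10,0.077,0.018,-0.002,100,0,0,-20,0,0,0,100,0,0,-20,0,0,0,100,0,0,0,0,0,0,100]
}}

```text
time_s: 3.58
ee_pos: [455.8, -307.1, 116.7]
ee_rot: [-179.7, 0.3, 22.5]
force: [-0.5, 1.1, -0.2]
gripper_width: 91.5
```

```bash
python3 -c "
from h import *
plan((459.2,-306.6,46),(180,0,22.6))
grab('wrist','w3')"
```

```text
shift [  3.4   0.5 -70.7] rotvec [-0.0032 -0.0074  0.0016] deg 0.5 t 3.5833
```

View pics/w3.png

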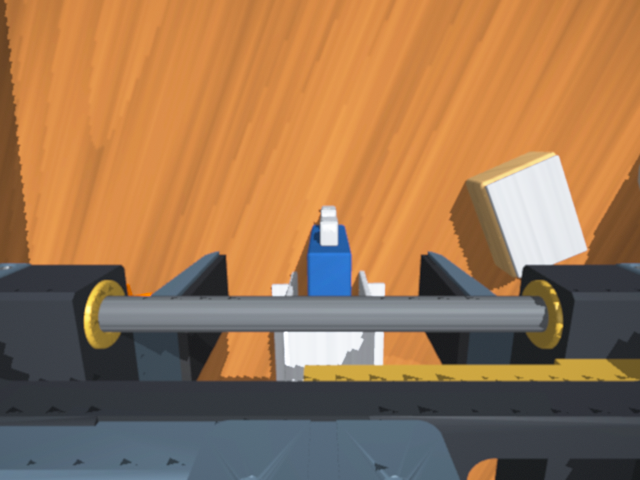

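Emit:
{"method": "servo_tool", "body": {
  "motion": [2,0,-25,0,0,0,100,1,0,-25,0,0,0,100,0,0,-20,0,0,0,100,0,0,0,0,0,0,100,0,0,0,0,0,0,20,0,0,0,0,0,0,15,0,0,0,0,0,0,15,0,0,0,0,0,0,15,0,0,0,0,0,0,15,0,0,0,0,0,0,15],
  "newtons": 40
}}

```text
time_s: 4.47
ee_pos: [461.4, -308.8, 51.0]
ee_rot: [179.9, 0.1, 22.4]
force: [-0.7, 0.4, -0.3]
gripper_width: 54.0
```

Emit:
{"method": "servo_tool", "body": {
  "motion": [0,0,0,0,0,0,10,0,0,0,0,0,0,5,0,0,0,0,0,0,5,0,0,0,0,0,0,5,0,0,0,0,0,0,5,0,0,0,0,0,0,5],
  "newtons": 40
}}

```text
time_s: 4.97
ee_pos: [460.9, -308.6, 50.2]
ee_rot: [180.0, 0.1, 22.4]
force: [-1.5, 0.2, -0.3]
gripper_width: 23.9
```

Emit:
{"method": "servo_tool", "body": {
  "motion": [0,0,3,0,0,0,5,-4,9,1,0,0,0,5,-6,14,0,0,0,0,5,-8,19,0,0,0,0,5,-8,20,0,0,0,0,5,-8,20,0,0,0,0,5,-8,19,0,0,0,0,5,-8,19,0,0,0,0,5,-6,14,0,0,0,0,5,0,0,0,0,0,0,5]
}}

```text
time_s: 5.8
ee_pos: [402.1, -171.5, 53.8]
ee_rot: [-179.8, 0.3, 22.4]
force: [0.2, 0.1, -3.4]
gripper_width: 23.5
```

```bash
python3 -c "
from h import *
print(sensors.state()['qpos'])
grab('side','s4')
crop('s4',200,180,500,460,2.5,'s4c')"
```

```text
[-2.45530742e+01  1.82260117e+01  1.20923913e+02 -1.11015334e-01
  4.11763032e+01 -4.69150695e+01]
```

View pics/s4c.png

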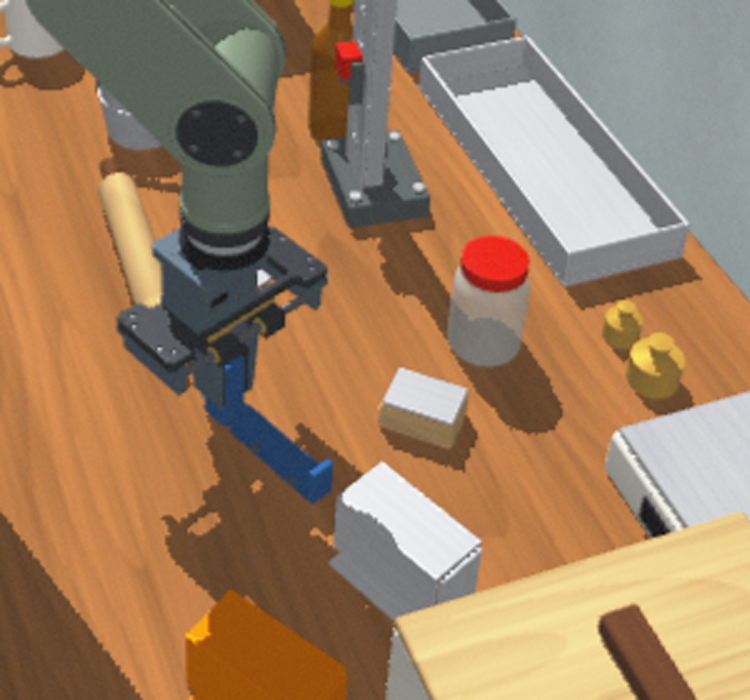

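The bracket is out, with its tip about 35 mm clear of the mouth. I'll lift it, swing it to the upright's heading, and set it down in free space.

Emit:
{"method": "servo_tool", "body": {
  "motion": [0,0,20,0,0,0,5,0,0,25,0,0,0,5,6,0,20,0,0,-0.104,5,8,0,0,0,0,-0.104,5,8,0,0,0,0,-0.104,5,8,0,0,0,0,-0.104,5,8,0,0,0,0,-0.104,5,8,0,0,0,0,-0.104,5,8,0,0,0,0,-0.104,5,8,0,0,0,0,-0.104,5]
}}

```text
time_s: 6.68
ee_pos: [468.3, -175.5, 119.3]
ee_rot: [180.0, 0.0, -25.6]
force: [-0.6, 0.2, -3.0]
gripper_width: 23.9
```

Emit:
{"method": "servo_tool", "body": {
  "motion": [6,0,0,0,0,-0.104,5,8,0,0,0,0,-0.104,5,8,0,0,0,0,-0.104,5,8,0,0,0,0,-0.104,5,8,0,0,0,0,-0.104,5,8,0,0,0,0,-0.104,5,6,0,0,0,0,-0.104,5,4,0,0,0,0,-0.104,5,2,0,0,0,0,-0.104,5,0,0,0,0,0,-0.104,5]
}}

```text
time_s: 7.52
ee_pos: [526.6, -175.7, 119.2]
ee_rot: [-179.9, 0.1, -85.2]
force: [0.2, -0.0, -3.9]
gripper_width: 23.7
```

```bash
python3 -c "
from h import *
plan((524.6,-171.4,53.5),(180,0,-96.8))
grab('side','s5')
crop('s5',200,150,500,430,2.5,'s5c')"
```

```text
shift [ -2.    4.3 -65.7] rotvec [-0.0009  0.0013 -0.2021] deg 11.6 t 7.5167
```

View pics/s5c.png

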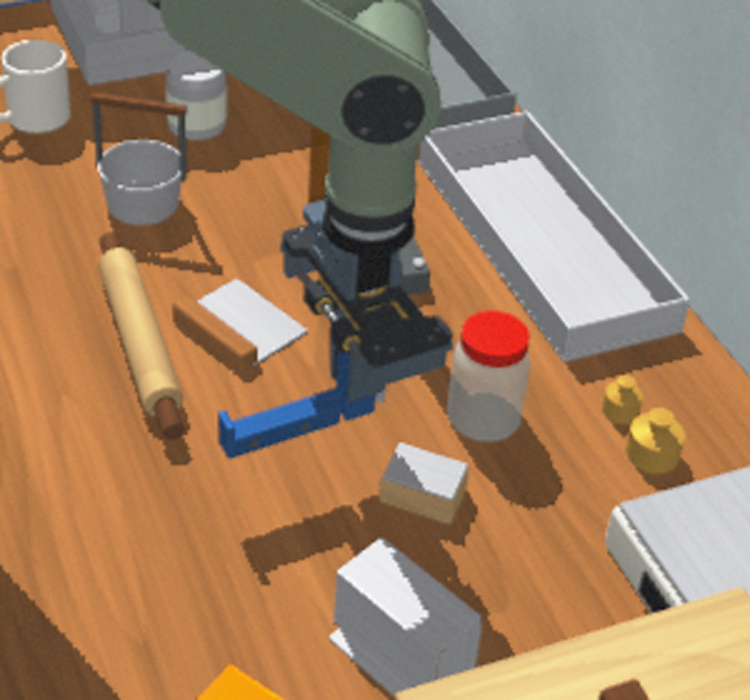

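Emit:
{"method": "servo_tool", "body": {
  "motion": [-1,2,0,0,0,-0.1,5,-1,2,0,0,0,-0.1,5,0,0,-20,0,0,0,5,0,0,-20,0,0,0,5,0,0,-15,0,0,0,5,0,0,-8,0,0,0,5,0,0,-4,0,0,0,5,0,0,0,0,0,0,5,0,0,-1,0,0,0,5,0,0,0,0,0,0,5]
}}

```text
time_s: 8.4
ee_pos: [523.9, -171.0, 52.0]
ee_rot: [-179.9, 0.1, -96.3]
force: [-0.6, 0.1, -3.5]
gripper_width: 23.7
```

Emit:
{"method": "servo_tool", "body": {
  "motion": [0,0,-1,0,0,0,5,0,0,-1,0,0,0,5,0,0,0,0,0,0,5]
}}

```text
time_s: 8.65
ee_pos: [523.7, -170.8, 50.2]
ee_rot: [-179.9, 0.1, -96.3]
force: [0.2, 0.4, 0.8]
gripper_width: 23.8
```

Emit:
{"method": "servo_tool", "body": {
  "motion": [0,0,0,0,0,0,40,0,0,0,0,0,0,60,0,0,0,0,0,0,70,0,0,0,0,0,0,70,0,0,0,0,0,0,70,0,0,10,0,0,0,80,0,0,20,0,0,0,90,0,0,30,0,0,0,100,0,0,30,0,0,0,100,-15,0,20,0,0,0.12,100]
}}

```text
time_s: 9.48
ee_pos: [511.3, -171.3, 162.8]
ee_rot: [-179.6, -0.0, -89.4]
force: [1.9, 0.2, 1.1]
gripper_width: 87.8
```

Emit:
{"method": "servo_tool", "body": {
  "motion": [0,0,4,0,0,0.124,100,0,0,4,0,0,0.124,100,0,0,4,0,0,0.124,100,0,0,4,0,0,0.124,100,0,0,4,0,0,0.124,100,0,0,4,0,0,0.124,100,0,0,4,0,0,0.124,100,0,0,4,0,0,0.124,100,0,0,4,0,0,0.124,100,0,0,4,0,0,0.124,100]
}}

```text
time_s: 10.32
ee_pos: [508.0, -170.6, 200.2]
ee_rot: [180.0, 0.1, -18.1]
force: [-1.0, 0.2, -0.2]
gripper_width: 91.5
```

Emit:
{"method": "servo_tool", "body": {
  "motion": [1,0,0,0,0,0.124,100,1,0,0,0,0,0.124,100,1,0,0,0,0,0.124,100,1,0,0,0,0,0.124,100,0,0,0,0,0,0.124,100,0,0,0,0,0,0.124,100,0,0,0,0,0,0.124,100,0,0,0,0,0,0.124,100,0,0,0,0,0,0.124,100,0,0,0,0,0,0.124,100]
}}

```text
time_s: 11.15
ee_pos: [512.0, -170.6, 200.0]
ee_rot: [179.9, 0.1, 53.0]
force: [0.1, 0.5, -0.2]
gripper_width: 91.3
```

Emit:
{"method": "servo_tool", "body": {
  "motion": [0,0,0,0,0,0.124,100,0,0,0,0,0,0.124,100,0,0,0,0,0,0.124,100,0,0,0,0,0,0.124,100,0,0,0,0,0,0.04,100,0,0,0,0,0,0,100]
}}

```text
time_s: 11.65
ee_pos: [512.1, -170.6, 200.0]
ee_rot: [179.9, 0.1, 83.4]
force: [0.5, -0.3, 0.5]
gripper_width: 91.2
```

```bash
python3 -c "
from h import *
s=sensors.state();print(s['ee_pos'],s['ee_rot'],s['qpos'])
grab('wrist','w6');grab('scene','sc6');grab('side','s6')
crop('s6',200,150,500,430,2.5,'s6c')"
```

```text
[ 512.05824293 -170.61029584  199.97772865] [1.79924672e+02 1.21626520e-01 8.33505534e+01] [ -19.58853759   16.45536972   97.32706791   -0.1111919    66.1169524
 -102.8942418 ]
```

View pics/w6.png

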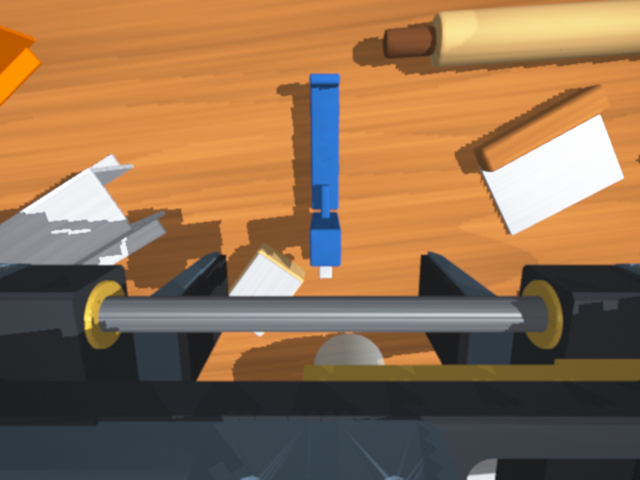

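View pics/s6c.png

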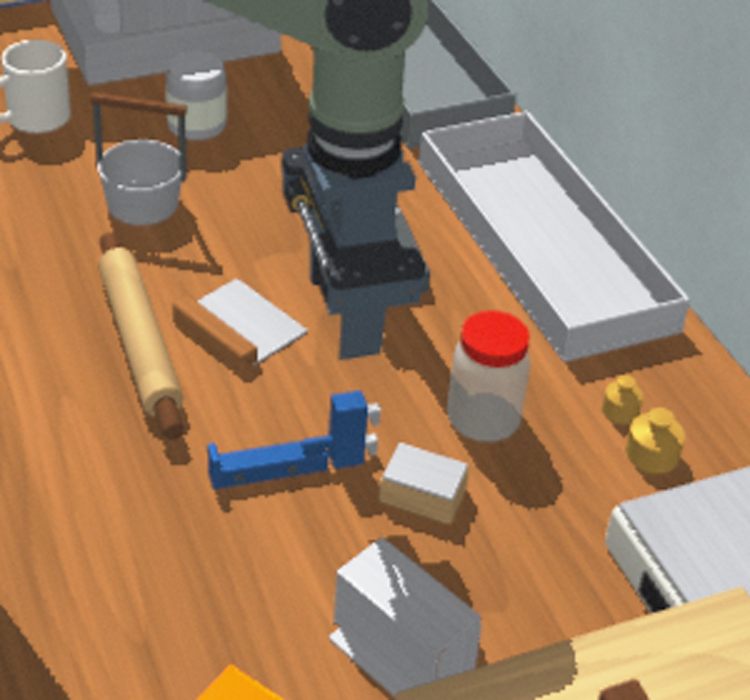

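The bracket stands free on the bench: arm at (325,145), tip at (325,78) and block at (325,240) in the wrist view. I'll measure it.

```bash
python3 - <<'E'
from h import *
for nm in('w6','s6','sc6'):
    f=load(nm)
    C=cloud(f);hsv=cv2.cvtColor(f['image'],cv2.COLOR_RGB2HSV)
    b=(hsv[...,0]>105)&(hsv[...,0]<125)&(hsv[...,1]>120)&(f['depth']>100)
    P=C[b]; P=P[(P[:,0]>350)&(P[:,0]<600)&(P[:,1]<-90)&(P[:,1]>-240)&(P[:,2]<85)&(P[:,2]>3)]
    print(nm,len(P))
    q=P[(P[:,2]>17)&(P[:,2]<27)]; print(' armtop',np.median(q[:,2]),cv2.minAreaRect(q[:,:2].astype(np.float32)))
    q=P[P[:,2]>68]; print(' blocktop',len(q),np.median(q[:,2]),cv2.minAreaRect(q[:,:2].astype(np.float32)))
    q=P[(P[:,2]>33)&(P[:,2]<42)&(P[:,0]<440)];print(' tip',len(q),q.mean(0) if len(q) else '')
    r=cv2.minAreaRect(P[P[:,2]>14][:,:2].astype(np.float32));print(' all',r)
    # axis fit on arm top
E
```

```text
w6 5146
 armtop 20.95658074862888 ((453.7876281738281, -163.1182861328125), (23.003145217895508, 107.915283203125), 83.92176055908203)
 blocktop 1153 74.86184261912268 ((521.495361328125, -170.60476684570312), (22.879514694213867, 29.545787811279297), 83.26557159423828)
 tip 302 [ 397.58139461 -156.92494987   36.6597437 ]
 all ((464.9953918457031, -164.53236389160156), (23.439823150634766, 143.2639617919922), 83.6268081665039)
s6 939
 armtop 22.833670908983095 ((463.4425048828125, -166.88265991210938), (28.490764617919922, 142.9345245361328), 84.81620025634766)
 blocktop 121 76.61806206590836 ((521.400634765625, -174.8152618408203), (22.93924903869629, 29.976253509521484), 82.77235412597656)
 tip 21 [ 396.71052725 -162.42776077   38.65205608]
 all ((464.54351806640625, -167.17138671875), (28.743600845336914, 144.8301239013672), 83.74357604980469)
sc6 396
 armtop 20.66361769665832 ((467.7200927734375, -165.7484130859375), (22.29477310180664, 137.81570434570312), 84.1576919555664)
 blocktop 82 74.26177117342115 ((523.8697509765625, -171.26658630371094), (22.056108474731445, 29.565692901611328), 87.65403747558594)
 tip 7 [ 397.96173775 -163.50044453   36.28186839]
 all ((467.14208984375, -166.12734985351562), (22.892053604125977, 143.34780883789062), 84.55069732666016)
```

Emit:
{"method": "servo_tool", "body": {
  "motion": [-28,4,-20,0,0,0.002,100,-29,3,-25,0,0,0.002,100,0,0,-30,0,0,0,100,0,0,-30,0,0,0,90,0,0,-30,0,0,0,80,0,0,-20,0,0,0,70,0,0,-10,0,0,0,60,0,0,-4,0,0,0,55,0,0,-4,0,0,0,50,0,0,0,0,0,0,50]
}}

```text
time_s: 12.63
ee_pos: [455.3, -163.7, 26.2]
ee_rot: [180.0, 0.1, 83.5]
force: [-0.2, 0.5, -0.0]
gripper_width: 47.7
```

```bash
python3 -c "
from h import *
plan((455.3,-163.3,24),(180,0,83.6))"
```

```text
shift [ 0.   0.4 -2.2] rotvec [0.0021 0.0005 0.0013] deg 0.1 t 12.6333
```

Emit:
{"method": "servo_tool", "body": {
  "motion": [0,0,-2,0,0,0,40,0,0,0,0,0,0,25,0,0,0,0,0,0,10,0,0,0,0,0,0,5,0,0,0,0,0,0,5,0,0,0,0,0,0,5,0,0,0,0,0,0,5],
  "newtons": 55
}}

```text
time_s: 13.22
ee_pos: [455.4, -163.6, 24.8]
ee_rot: [179.9, 0.1, 83.5]
force: [-0.7, 1.2, 5.8]
gripper_width: 23.8
```

Emit:
{"method": "servo_tool", "body": {
  "motion": [0,0,8,0,0,0,5,0,0,20,0,0,0,5,0,0,30,0,0,0,5,0,0,35,0,0,0,5,0,5,35,0,0,0,5,2,15,35,0,0,0,5,4,25,30,0,0,0,5,6,30,0,0,0,0,5,8,30,0,0,0,0,5,8,30,0,0,0,0,5]
}}

```text
time_s: 14.05
ee_pos: [482.5, -27.5, 217.7]
ee_rot: [180.0, 0.1, 83.5]
force: [0.2, -0.4, -3.8]
gripper_width: 23.2
```

Emit:
{"method": "servo_tool", "body": {
  "motion": [6,30,0,0,0,0,5,6,30,0,0,0,0,5,6,30,0,0,0,0,5,4,25,0,0,0,0,5,2,14,0,0,0,0,5,0,0,0,0,0,0,5]
}}

```text
time_s: 14.55
ee_pos: [506.7, 102.9, 216.6]
ee_rot: [-179.9, 0.1, 83.7]
force: [0.2, -0.8, -3.1]
gripper_width: 23.8
```

```bash
python3 -c "
from h import *
plan((512.6,104.9,217.5),(180,0,83.35))
grab('wrist','w7');grab('scene','sc7');grab('side','s7')
crop('s7',220,80,420,240,4,'s7c');crop('sc7',290,130,450,270,4,'sc7c')"
```

```text
shift [5.9 2.  0.9] rotvec [ 0.0011 -0.0012 -0.0066] deg 0.4 t 14.55
```

View pics/w7.png

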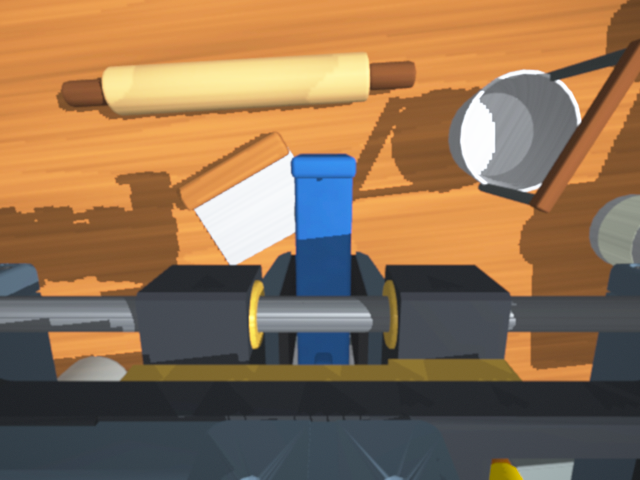

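View pics/s7c.png

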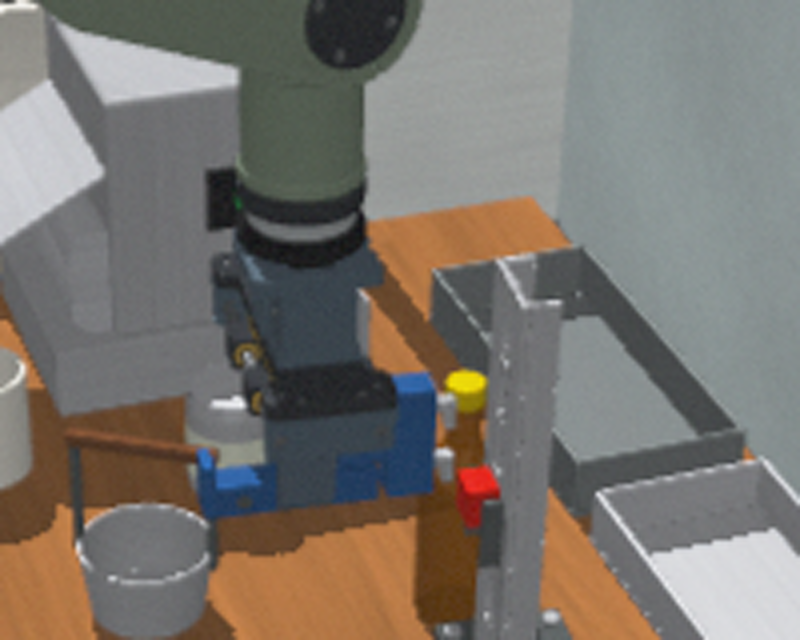

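View pics/sc7c.png

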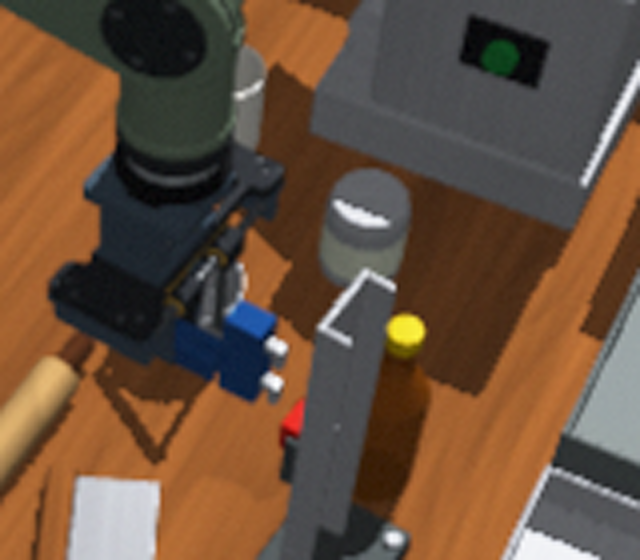

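```bash
python3 - <<'E'
from h import *
n=np.array([.99326,-.11586,0]);t=np.array([.11586,.99326,0])
for nm in('w7','s7','sc7'):
    f=load(nm)
    C=cloud(f);hsv=cv2.cvtColor(f['image'],cv2.COLOR_RGB2HSV)
    b=(hsv[...,0]>105)&(hsv[...,0]<125)&(hsv[...,1]>120)&(f['depth']>100)
    P=C[b]; P=P[(P[:,0]>400)&(P[:,0]<650)&(P[:,1]>50)&(P[:,1]<150)&(P[:,2]<300)&(P[:,2]>180)]
    print(nm,len(P), 'zmax',np.percentile(P[:,2],[1,50,99]),'n',np.percentile(P@n,[1,99]),'t',np.percentile(P@t,[1,99]))
    if nm!='w7':
        q=P[P[:,2]>P[:,2].max()-6];print(' blocktop',len(q),np.median(q[:,2]),cv2.minAreaRect(np.stack([q@n,q@t],1).astype(np.float32)))
    # plate top in same cam
    m=(C[...,2]>322)&(C[...,2]<335)&(np.abs(C@n-621)<12)&(np.abs(C@t-163)<40)
    q=C[m]; 
    if len(q): print(' plate top t',np.percentile(q@t,[1,99]),'z',np.percentile(q[:,2],[50,98]),'n',np.percentile(q@n,[1,50]))
f=load('w7');C=cloud(f);hsv=cv2.cvtColor(f['image'],cv2.COLOR_RGB2HSV)
b=(hsv[...,0]>105)&(hsv[...,0]<125)&(hsv[...,1]>120)&(f['depth']>100);b[:178]=0;b[290:]=0
P=C[b];P=P[(np.abs(P[:,2]-215)<6)];A=np.c_[P@n,P@t,np.ones(len(P))];print('armtop slope',np.linalg.lstsq(A,P[:,2],rcond=None)[0],P.mean(0),cv2.minAreaRect(np.stack([P@n,P@t],1).astype(np.float32)))
b=(hsv[...,0]>105)&(hsv[...,0]<125)&(hsv[...,1]>120)
ys=[];
for v in range(180,250,10):
    u=np.where(b[v,270:380])[0]+270; print(v,u[0],u[-1],C[v,u[0]]@t,C[v,u[-1]]@t)
E
```

```text
w7 9378 zmax [211.21735272 212.93200476 229.74087772] n [428.97334326 521.19214406] t [149.4318156  172.32410568]
s7 625 zmax [194.7680979  216.15105382 270.55229757] n [429.42115248 572.11780788] t [140.13905081 165.30545942]
 blocktop 39 269.4623632328272 ((560.8615112304688, 152.1349334716797), (24.852304458618164, 22.870986938476562), 85.47242736816406)
 plate top t [127.84919666 193.85868067] z [327.78971947 332.29687739] n [618.12205235 622.76271922]
sc7 367 zmax [190.64929561 222.20138516 268.60508858] n [502.07929858 574.57438419] t [143.85611767 168.95901291]
 blocktop 56 266.4631240415439 ((559.9134521484375, 158.24746704101562), (21.201887130737305, 28.078845977783203), 88.09990692138672)
 plate top t [133.24087997 192.39781793] z [326.25191587 329.16670708] n [618.83587659 623.34117775]
armtop slope [-6.75259387e-03 -3.67625276e-03  2.16530205e+02] [476.96900668 106.22509192 212.82320655] ((462.4249267578125, 160.65126037597656), (48.91118240356445, 24.42894172668457), 0.7239072322845459)
180 295 351 149.1205019335401 171.9732063451444
190 296 351 149.5328025627651 172.03525842849103
200 296 351 149.5226363440162 172.26225844926643
210 296 350 149.46535429095098 171.8541757911179
220 296 350 149.4371292083526 171.97650824527963
230 296 350 149.3659534508455 172.09778563074758
240 297 349 149.75862214016746 171.74304190245232
```

Emit:
{"method": "servo_tool", "body": {
  "motion": [3,1,1,0,0,-0.006,5,3,1,0.5,0,0,0,5,0,0,0,0,0,0,5,0,0,0,0,0,0,5]
}}

```text
time_s: 15.03
ee_pos: [513.3, 101.8, 218.8]
ee_rot: [180.0, 0.1, 83.1]
force: [-0.0, 0.1, -3.6]
gripper_width: 23.5
```

```bash
python3 -c "
from h import *
plan((512.6,104.9,218),(180,0,83.35))"
```

```text
shift [-0.7  3.1 -0.8] rotvec [0.0021 0.0005 0.0036] deg 0.2 t 15.0333
```

Emit:
{"method": "servo_tool", "body": {
  "motion": [0,3,-0.5,0,0,0.003,5,0,0,0,0,0,0,5,0,0,0,0,0,0,5,0,0,0,0,0,0,5]
}}

```text
time_s: 15.37
ee_pos: [513.0, 105.4, 218.2]
ee_rot: [180.0, 0.1, 83.4]
force: [0.1, 0.1, -3.9]
gripper_width: 23.6
```

```bash
python3 -c "
from h import *
plan((512.6,104.9,218),(180,0,83.35))"
```

```text
shift [-0.4 -0.5 -0.2] rotvec [ 0.0021  0.0003 -0.0006] deg 0.1 t 15.3667
```

Aligned within 0.5 mm. Advancing along the plate normal.

Emit:
{"method": "servo_tool", "body": {
  "motion": [6,-1.2,0,0,0,0,5,6,-0.7,0,0,0,0,5,6,-0.7,0,0,0,0,5,4,-0.5,0,0,0,0,5,0,0,0,0,0,0,5,0,0,0,0,0,0,5]
}}

```text
time_s: 15.87
ee_pos: [535.3, 102.2, 218.0]
ee_rot: [180.0, 0.1, 83.4]
force: [-0.1, 0.6, -3.3]
gripper_width: 23.4
```

```bash
python3 -c "
from h import *
plan((552.4,100.3,218),(180,0,83.35))
grab('scene','sc8');grab('side','s8')
crop('s8',280,100,400,220,5,'s8c');crop('sc8',310,150,430,270,5,'sc8c')"
```

```text
shift [17.1 -1.9 -0. ] rotvec [ 0.002  -0.0002 -0.0001] deg 0.1 t 15.8667
```

View pics/s8c.png

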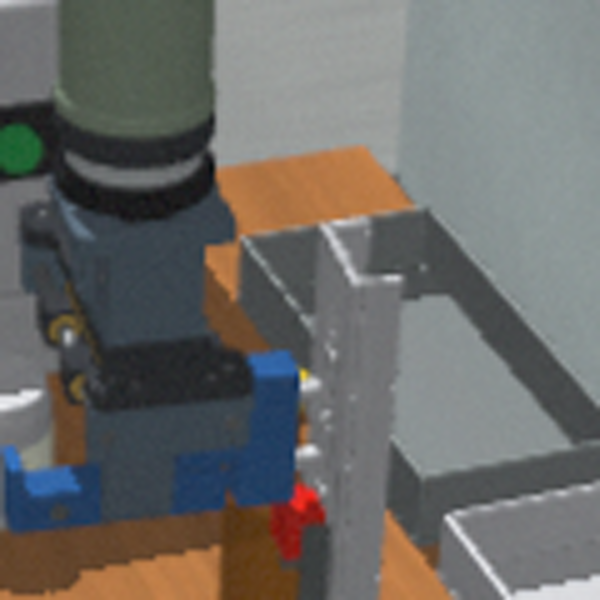

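View pics/sc8c.png

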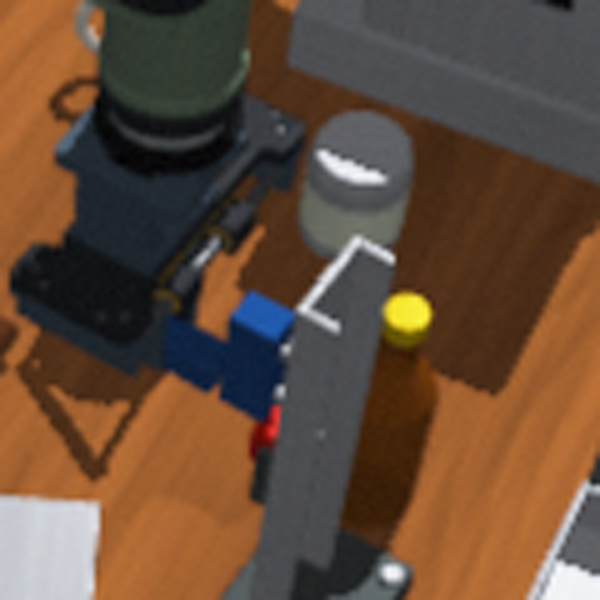

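The teeth are now at the slots, in line and above the slide. Continuing in small rows.

Emit:
{"method": "servo_tool", "body": {
  "motion": [3,-0.3,0,0,0,0,5,3,-0.3,0,0,0,0,5,3,-0.4,0,0,0,0,5,0,0,0,0,0,0,5]
}}

```text
time_s: 16.3
ee_pos: [544.9, 101.2, 218.3]
ee_rot: [179.9, 0.1, 83.4]
force: [0.2, 0.6, -2.7]
gripper_width: 23.5
```

Emit:
{"method": "servo_tool", "body": {
  "motion": [3,-0.3,0,0,0,0,5,3,-0.3,0,0,0,0,5,2,-0.3,0,0,0,0,5,0,0,0,0,0,0,5]
}}

```text
time_s: 16.63
ee_pos: [551.9, 100.4, 218.1]
ee_rot: [-180.0, 0.1, 83.4]
force: [-1.8, 0.4, -3.7]
gripper_width: 23.6
```

Both teeth are in with no resistance, and the block is just meeting the plate. Now down.

Emit:
{"method": "servo_tool", "body": {
  "motion": [1,0,0,0,0,0,5,0,0,-2,0,0,0,5,0,0,-2,0,0,0,5,0,0,-2,0,0,0,5,0,0,0,0,0,0,5]
}}

```text
time_s: 17.05
ee_pos: [552.1, 100.4, 212.1]
ee_rot: [-179.9, 0.1, 83.4]
force: [-5.2, 0.9, -2.0]
gripper_width: 23.5
```

Emit:
{"method": "servo_tool", "body": {
  "motion": [0,0,-2,0,0,0,5,0,0,-2,0,0,0,5,0,0,-2,0,0,0,5,0,0,0,0,0,0,5]
}}

```text
time_s: 17.38
ee_pos: [552.1, 100.5, 207.7]
ee_rot: [-180.0, 0.1, 83.4]
force: [-9.2, 0.2, 5.5]
gripper_width: 23.5
```

Emit:
{"method": "servo_tool", "body": {
  "motion": [0,0,-2,0,0,0,5,0,0,-2,0,0,0,5,0,0,-2,0,0,0,5,0,0,0,0,0,0,5]
}}

```text
time_s: 17.72
ee_pos: [552.1, 100.5, 202.0]
ee_rot: [-180.0, 0.1, 83.4]
force: [-9.9, -0.4, 6.7]
gripper_width: 23.5
```

Emit:
{"method": "servo_tool", "body": {
  "motion": [0,0,-1,0,0,0,5,0,0,-1,0,0,0,5,0,0,-1,0,0,0,5,0,0,0,0,0,0,5]
}}

```text
time_s: 18.05
ee_pos: [551.9, 100.6, 199.6]
ee_rot: [180.0, 0.1, 83.4]
force: [-10.2, 0.6, 10.3]
gripper_width: 23.9
```

```bash
python3 -c "
from h import *
s=sensors.state();print(s['ee_pos'],s['force'],s['torque'],s['qpos'])
grab('side','s9');grab('scene','sc9')
crop('s9',280,100,400,220,5,'s9c')"
```

```text
[551.93069075 100.58288237 199.64455288] [-10.19499551   0.55081716  10.30926723] [ 0.01421275  1.16713947 -0.03804245] [ 9.20033381e+00  1.83912095e+01  9.45223691e+01 -8.98774259e-02
  6.71022229e+01 -7.41370987e+01]
```

View pics/s9c.png

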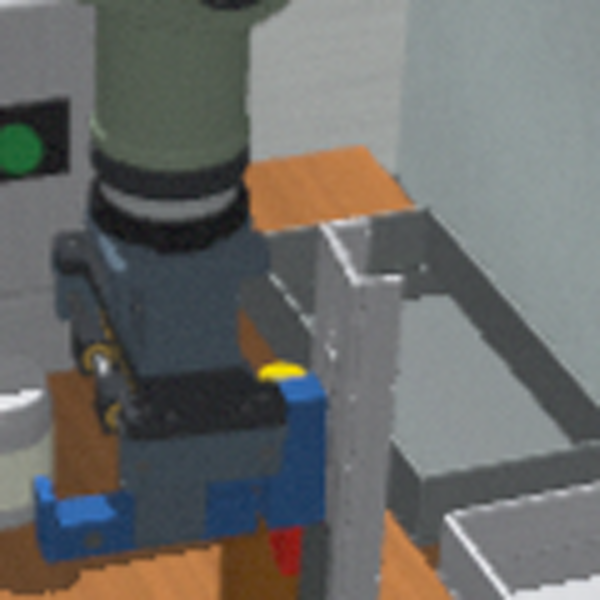

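Emit:
{"method": "servo_tool", "body": {
  "motion": [0,0,-1,0,0,0,5,0,0,-1,0,0,0,5,0,0,-1,0,0,0,5,0,0,0,0,0,0,5]
}}

```text
time_s: 18.48
ee_pos: [552.0, 100.6, 198.3]
ee_rot: [179.9, 0.1, 83.4]
force: [-13.5, -0.7, 18.4]
gripper_width: 23.8
```

Emit:
{"method": "servo_tool", "body": {
  "motion": [0,0,-1,0,0,0,5,0,0,-1,0,0,0,5,0,0,-1,0,0,0,5,0,0,0,0,0,0,5,0,0,0,0,0,0,5]
}}

```text
time_s: 18.9
ee_pos: [552.1, 100.7, 197.7]
ee_rot: [179.8, 0.0, 83.4]
force: [-16.1, -1.2, 29.8]
gripper_width: 23.1
```

```bash
python3 - <<'E'
from h import *
n=np.array([.99326,-.11586,0]);t=np.array([.11586,.99326,0])
grab('side','s10');grab('scene','sc10');grab('wrist','w10')
for nm in('s10','sc10','w10'):
    f=load(nm)
    C=cloud(f);hsv=cv2.cvtColor(f['image'],cv2.COLOR_RGB2HSV)
    b=(hsv[...,0]>105)&(hsv[...,0]<125)&(hsv[...,1]>120)&(f['depth']>100)
    P=C[b]; P=P[(P[:,0]>450)&(P[:,0]<680)&(P[:,1]>50)&(P[:,1]<150)&(P[:,2]<300)&(P[:,2]>160)]
    print(nm,len(P),'z',np.percentile(P[:,2],[1,99]),'n-face',np.percentile(P@n-618.9,[1,99]),'t',np.percentile(P@t-163.6,[1,99]))
    q=P[(P@n<618.9-75)&(P[:,2]<P[:,2].min()+32)]
    if nm=='w10':
        q=P[np.abs(P[:,2]-np.median(P[:,2]))<4];A=np.c_[q@n,q@t,np.ones(len(q))];print('armtop slope',np.linalg.lstsq(A,q[:,2],rcond=None)[0],np.median(q[:,2]))
    else:
        q=P[P[:,2]>P[:,2].max()-6];print(' blocktop',len(q),np.median(q[:,2]))
crop('s10',280,100,400,220,5,'s10c')
E
```

```text
s10 575 z [174.62325411 256.02592641] n-face [-144.57556397   -1.15931573] t [-18.38055306   8.11679534]
 blocktop 34 254.77408839614264
sc10 267 z [175.3845052  254.29013187] n-face [-69.21778197 -10.37574139] t [-14.51659687   9.48875502]
 blocktop 37 251.21188632756616
w10 9524 z [190.37466816 207.75235138] n-face [-145.32688068  -53.53779257] t [-10.98983946  11.77711986]
armtop slope [ 5.37354285e-02 -4.56375816e-05  1.65281779e+02] 192.8336582281787
```

View pics/s10c.png

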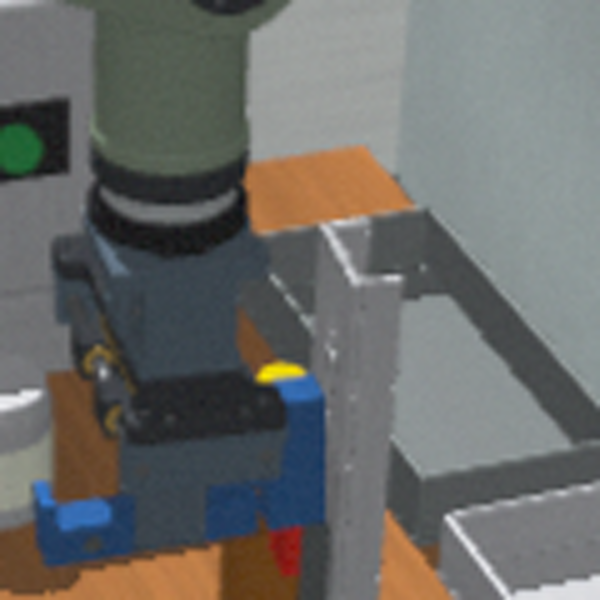

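Block down: heel at about seat +0.8 mm, arm slope about 0.05 rad, and the force climbs against a hard stop. I'll ease the load and open.

Emit:
{"method": "servo_tool", "body": {
  "motion": [-0.5,0,2,0,0,0,5,-0.5,0,1,0,0,0,5,0,0,0,0,0,0,5,0,0,0,0,0,0,40,0,0,0,0,0,0,60,0,0,0,0,0,0,60,0,0,0,0,0,0,60,0,0,0,0,0,0,60]
}}

```text
time_s: 19.72
ee_pos: [552.4, 100.3, 194.0]
ee_rot: [179.9, 0.1, 83.4]
force: [-0.2, 0.5, 0.5]
gripper_width: 53.2
```

Emit:
{"method": "servo_tool", "body": {
  "motion": [-3,0,10,0,0,0,60,-3,0,20,0,0,0,60,-10,1,30,0,0,0,60,-20,2,30,0,0,0,80,-30,3,20,0,0,0,100,-30,15,0,0,0,0,100,-30,20,0,0,0,0,100,0,0,0,0,0,0,100]
}}

```text
time_s: 20.38
ee_pos: [421.5, 143.1, 305.8]
ee_rot: [-180.0, -0.0, 83.5]
force: [-0.4, -0.8, -1.1]
gripper_width: 85.2
```

```bash
python3 - <<'E'
from h import *
n=np.array([.99326,-.11586,0]);t=np.array([.11586,.99326,0])
s=sensors.state();print(s['ee_pos'],s['ee_rot'])
grab('side','s11');grab('wrist','w11')
for nm in('s11','w11'):
    f=load(nm)
    C=cloud(f);hsv=cv2.cvtColor(f['image'],cv2.COLOR_RGB2HSV)
    b=(hsv[...,0]>105)&(hsv[...,0]<125)&(hsv[...,1]>120)&(f['depth']>100)
    P=C[b]; P=P[(P[:,0]>450)&(P[:,0]<680)&(P[:,1]>50)&(P[:,1]<150)&(P[:,2]<300)&(P[:,2]>160)]
    print(nm,len(P),'z',np.percentile(P[:,2],[1,99]),'n-face',np.percentile(P@n-618.9,[1,99]),'t',np.percentile(P@t-163.6,[1,99]))
    q=P[P[:,2]>P[:,2].max()-6];print(' blocktop',len(q),np.median(q[:,2]),cv2.minAreaRect(np.stack([q@n-618.9,q@t-163.6],1).astype(np.float32)))
    q=P[(P[:,2]<205)&(P@n<618.9-75)&(P@n>618.9-130)&(P[:,2]>188)];A=np.c_[q@n-618.9,q@t,np.ones(len(q))];print('armtop slope',np.linalg.lstsq(A,q[:,2],rcond=None)[0],np.median(q[:,2]))
crop('s11',240,100,400,240,5,'s11c')
E
```

```text
[421.54581489 143.10071342 305.76530283] [-1.79971986e+02 -1.36850218e-02  8.35295718e+01]
s11 841 z [177.36436035 256.28039974] n-face [-144.3078654    -2.67253262] t [-17.57642981   9.51195289]
 blocktop 60 254.9581564882693 ((-19.206573486328125, -6.847447395324707), (23.279109954833984, 28.727386474609375), 88.96221160888672)
armtop slope [2.58585541e-02 8.95233523e-02 1.84032498e+02] 195.9064672422851
w11 1342 z [191.52881195 209.48652248] n-face [-146.56949045 -100.83355181] t [-11.00527491  12.33192787]
 blocktop 345 208.24138660495274 ((-143.05990600585938, 0.8093223571777344), (23.193504333496094, 8.03628921508789), 88.80728149414062)
armtop slope [ 4.28237700e-02 -1.33921242e-03  1.98839969e+02] 193.6693411469563
```

View pics/s11c.png

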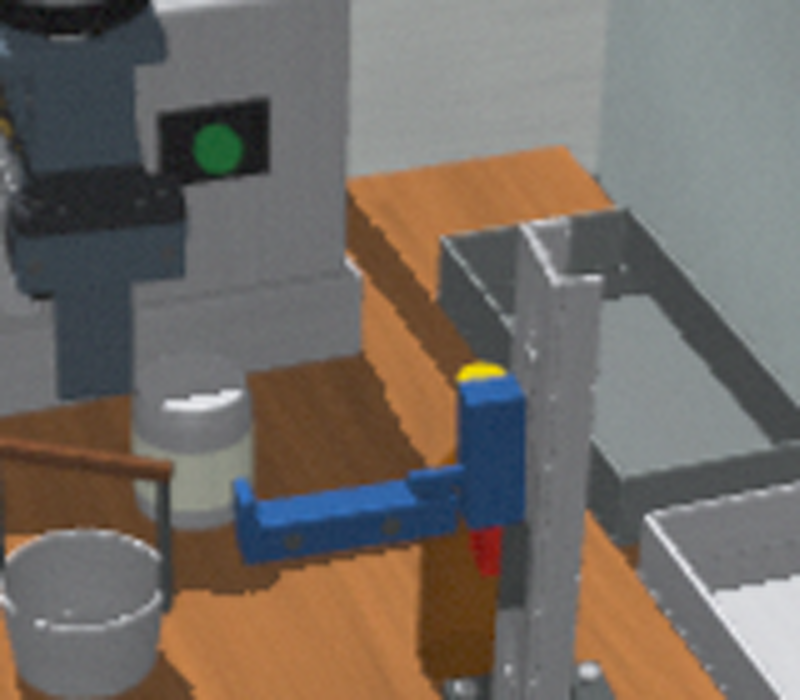

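View pics/w11.png

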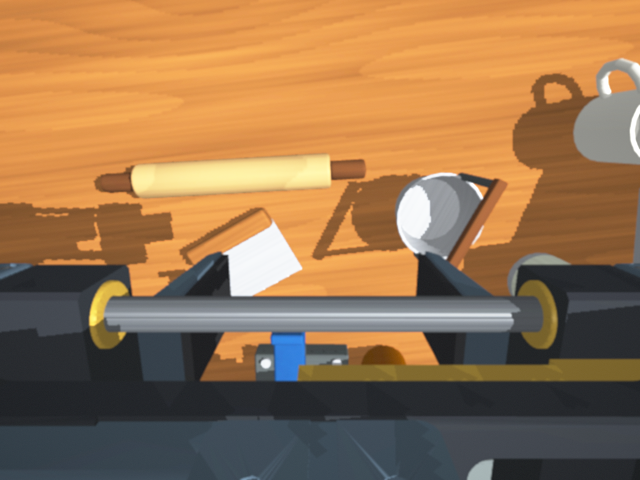

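```bash
python3 - <<'E'
from h import *
n=np.array([.99326,-.11586,0]);t=np.array([.11586,.99326,0])
for nm in('side0','s11','s9','s10'):
    f=load(nm);C=cloud(f);hsv=cv2.cvtColor(f['image'],cv2.COLOR_RGB2HSV)
    b=((hsv[...,0]<5)|(hsv[...,0]>175))&(hsv[...,1]>180)&(f['depth']>100)
    b&=(np.abs(C[...,0]-620)<30)&(np.abs(C[...,1]-90)<40)
    v,u=np.where(b);P=C[b];print(nm,len(P),'v',v.min(),v.max(),'u',u.min(),u.max(),'zmin',np.percentile(P[:,2],[0,3,10]),'zmax',P[:,2].max())
f=load('w11');C=cloud(f);hsv=cv2.cvtColor(f['image'],cv2.COLOR_RGB2HSV)
b=(hsv[...,0]>5)&(hsv[...,0]<14)&(hsv[...,1]>100)&(C[...,2]>122)&(C[...,2]<145)&(f['depth']>100)
v,u=np.mgrid[0:480,0:640]; b&=(u>380)&(u<520)&(v<268)
P=C[b];q=P;print('bar',len(P),cv2.minAreaRect(P[:,:2].astype(np.float32)),np.median(P[:,2]))
g=(np.abs(C[...,2]-55)<9)&(u>385)&(u<500)&(v>160)&(v<270)
r=load('scene0');
E
```

```text
side0 98 v 197 211 u 334 344 zmin [161.93813631 165.85008355 168.38012457] zmax 193.49706086663684
s11 43 v 206 214 u 334 339 zmin [151.92787042 152.66861471 154.87085144] zmax 179.4719155956219
s9 43 v 206 214 u 334 339 zmin [149.10353716 152.11069282 153.42049126] zmax 178.68257544339713
s10 42 v 206 214 u 334 339 zmin [154.03481913 154.96082305 156.11115001] zmax 178.89800913077693
bar 1334 ((439.35540771484375, 273.33856201171875), (11.511846542358398, 82.43478393554688), 57.597991943359375) 138.40637988383662
```

The slide is down by about 9–10 mm and the bracket is locked. Next the pail bar at about (450,267), direction about -32°. Moving over it.

Emit:
{"method": "servo_tool", "body": {
  "motion": [6,24,-8,0,0,-0.1,100,6,24,-10,0,0,-0.1,100,6,24,-15,0,0,-0.1,100,6,24,-15,0,0,-0.1,100,4,23,-20,0,0,-0.05,100,0,0,-8,0,0,0,100,0,0,0,0,0,0,100]
}}

```text
time_s: 21.07
ee_pos: [454.1, 260.1, 225.4]
ee_rot: [-179.9, 0.4, 57.7]
force: [0.1, -0.6, -0.2]
gripper_width: 90.9
```

```bash
python3 - <<'E'
from h import *
s=sensors.state();print(s['ee_pos'],s['ee_rot'],s['time_s'])
f=grab('wrist','w12')
C=cloud(f);hsv=cv2.cvtColor(f['image'],cv2.COLOR_RGB2HSV)
v,u=np.mgrid[0:480,0:640]
b=(hsv[...,0]>3)&(hsv[...,0]<16)&(hsv[...,1]>80)&(C[...,2]>128)&(C[...,2]<148)&(f['depth']>60)&(u>225)&(u<420)&(v<375)
P=C[b];print('bar',len(P),cv2.minAreaRect(P[:,:2].astype(np.float32)),np.median(P[:,2]))
E
```

```text
[454.0745723  260.09271604 225.41164176] [-179.91203034    0.41846426   57.68315542] 21.0667
bar 2032 ((444.4615783691406, 270.96331787109375), (9.572628021240234, 93.39642333984375), 57.4465217590332) 138.9773489982196
```

View pics/w12.png

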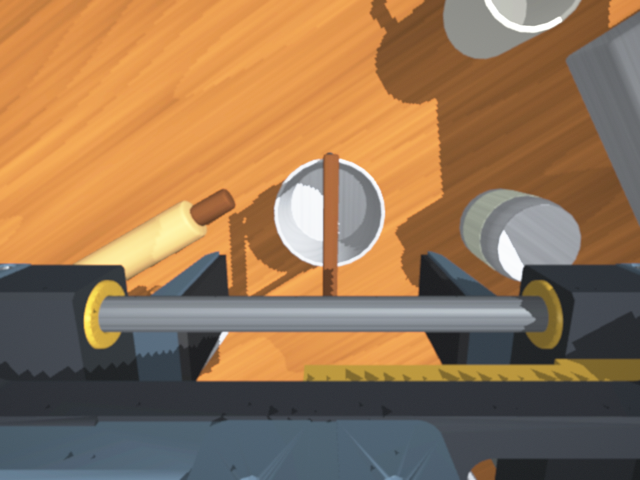

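The bar runs from (330,153) to (330,297) in the wrist view. I'll take its far half, 28 mm off the middle at (426,283,135).

Emit:
{"method": "servo_tool", "body": {
  "motion": [-14,11,0,0,0,0,80,-14,12,-10,0,0,-0.004,70,0,0,-25,0,0,0,60,0,0,-25,0,0,0,50,0,0,-20,0,0,0,50,0,0,-10,0,0,0,50,0,0,0,0,0,0,50]
}}

```text
time_s: 21.7
ee_pos: [425.8, 282.0, 137.2]
ee_rot: [-180.0, 0.3, 57.3]
force: [0.2, -0.1, -0.7]
gripper_width: 47.5
```

```bash
python3 -c "
from h import *
plan((426.2,282.7,135),(180,0,57.45))"
```

```text
shift [ 0.4  0.7 -2.2] rotvec [ 0.0038 -0.0029  0.0024] deg 0.3 t 21.7
```

Emit:
{"method": "servo_tool", "body": {
  "motion": [0,1,-2,0,0,0,40,0,0,0,0,0,0,25,0,0,0,0,0,0,10,0,0,0,0,0,0,2,0,0,0,0,0,0,2,0,0,0,0,0,0,2,0,0,0,0,0,0,2,0,0,0,0,0,0,2,0,0,5,0,0,0,2,0,0,10,0,0,0,2],
  "newtons": 45
}}

```text
time_s: 22.53
ee_pos: [425.1, 283.9, 150.3]
ee_rot: [-179.9, 0.3, 57.4]
force: [0.1, 0.1, -2.3]
gripper_width: 9.5
```

Emit:
{"method": "servo_tool", "body": {
  "motion": [0,0,20,0,0,0,2,0,0,25,0,0,-0.06,2,2,-10,25,0,0,-0.11,2,3,-14,10,0,0,-0.11,2,4,-18,0,0,0,-0.11,2,4,-18,0,0,0,-0.11,2,4,-18,0,0,0,-0.11,2,4,-18,0,0,0,-0.11,2,4,-16,0,0,0,-0.11,2,3,-12,0,0,0,-0.11,2]
}}

```text
time_s: 23.37
ee_pos: [454.3, 159.2, 231.7]
ee_rot: [180.0, 0.1, 3.2]
force: [0.1, -0.6, -1.3]
gripper_width: 9.7
```

Emit:
{"method": "servo_tool", "body": {
  "motion": [2,-9,0,0,0,-0.11,2,0,-5,0,0,0,-0.06,2,0,0,0,0,0,0,2,0,0,0,0,0,0,2]
}}

```text
time_s: 23.7
ee_pos: [456.1, 146.4, 231.6]
ee_rot: [180.0, 0.1, -6.2]
force: [-0.0, -0.2, -3.2]
gripper_width: 9.7
```

```bash
python3 -c "
from h import *
plan((454,146,231),(180,0,-6.65))
grab('side','s13');grab('scene','sc13');grab('wrist','w13')
crop('s13',200,80,400,240,4,'s13c');crop('sc13',290,130,450,270,4,'sc13c')"
```

```text
shift [-2.1 -0.4 -0.6] rotvec [-0.0002 -0.0017 -0.0083] deg 0.5 t 23.7
```

View pics/s13c.png

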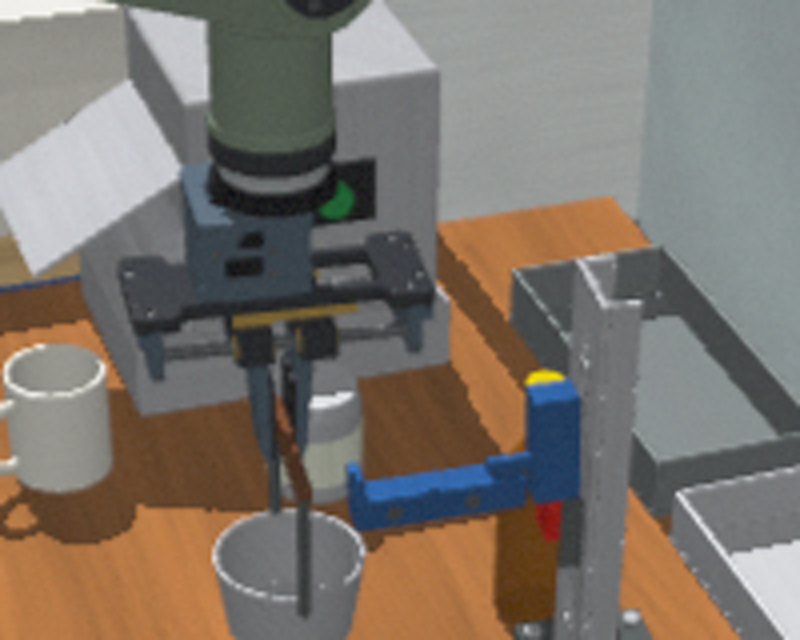

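View pics/sc13c.png

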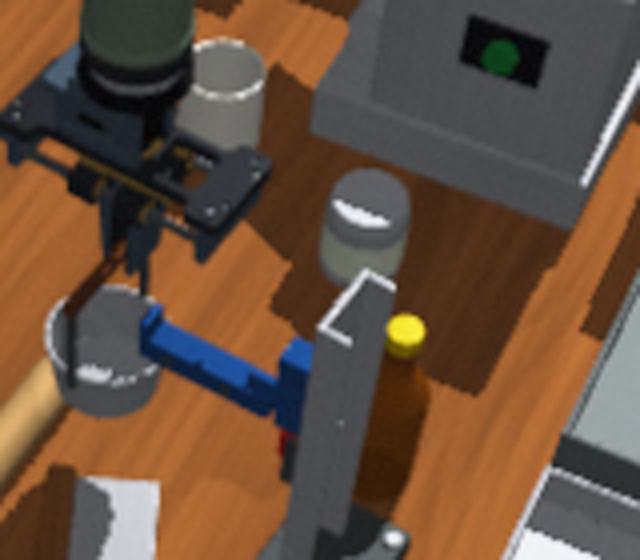

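View pics/w13.png

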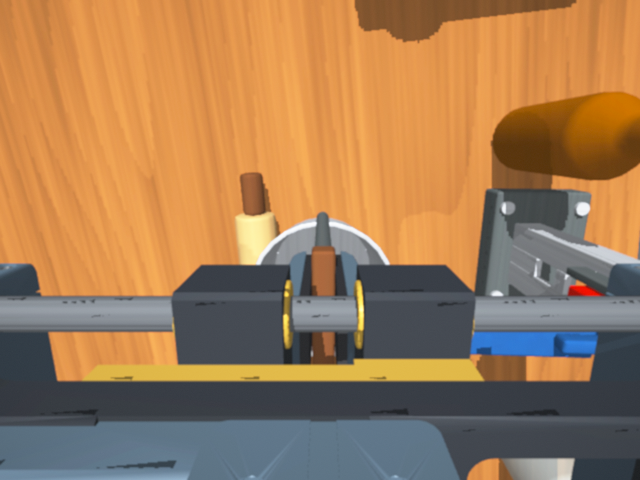

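```bash
python3 - <<'E'
from h import *
n=np.array([.99326,-.11586,0]);t=np.array([.11586,.99326,0])
for nm in('s13','sc13'):
    f=load(nm);C=cloud(f);hsv=cv2.cvtColor(f['image'],cv2.COLOR_RGB2HSV)
    N=C@n-618.9;T=C@t-163.6
    b=(hsv[...,0]<16)&(hsv[...,1]>70)&(N>-200)&(N<-150)&(C[...,2]>190)&(C[...,2]<250)&(f['depth']>100)&(np.abs(T)<80)
    P=np.stack([N[b],T[b],C[b][:,2]],1);print(nm,len(P),np.percentile(P,[2,50,98],axis=0).round(1).tolist())
    o=np.argsort(P[:,1]);
    A=np.c_[P[:,1],np.ones(len(P))]
    print(' n vs t',np.linalg.lstsq(A,P[:,0],rcond=None)[0],' z vs t',np.linalg.lstsq(A,P[:,2],rcond=None)[0])
    g=(hsv[...,1]<60)&(N>-240)&(N<-100)&(np.abs(T)<80)&(np.abs(C[...,2]-150)<16)&(f['depth']>100)
    Q=np.stack([N[g],T[g],C[g][:,2]],1);print(' rim',len(Q),np.percentile(Q,[2,50,98],axis=0).round(1).tolist())
E
```

```text
s13 107 [[-187.9, -49.9, 224.6], [-182.2, -7.9, 236.4], [-176.5, 48.3, 240.2]]
 n vs t [ 1.40512506e-02 -1.82248876e+02]  z vs t [2.06610985e-02 2.36023029e+02]
 rim 479 [[-227.5, -45.8, 134.3], [-184.5, 16.7, 145.0], [-139.1, 52.9, 161.5]]
sc13 103 [[-188.3, -44.6, 216.2], [-180.2, -5.8, 232.6], [-169.2, 52.5, 237.4]]
 n vs t [ 3.96403742e-02 -1.80443234e+02]  z vs t [-7.99597412e-02  2.30977828e+02]
 rim 171 [[-228.0, -44.3, 134.5], [-185.1, -9.3, 145.4], [-137.0, 52.9, 157.3]]
```

Emit:
{"method": "servo_tool", "body": {
  "motion": [5,-0.6,0,0,0,0,2,10,-1.2,0,0,0,0,2,10,-1.2,0,0,0,0,2,10,-1.2,0,0,0,0,2,10,-1.2,0,0,0,0,2,10,-1.2,0,0,0,0,2,10,-1.2,0,0,0,0,2,4,-0.5,0,0,0,0,2,0,0,0,0,0,0,2,0,0,0,0,0,0,2]
}}

```text
time_s: 24.68
ee_pos: [525.0, 138.0, 231.0]
ee_rot: [180.0, 0.2, -6.2]
force: [-0.3, -0.3, -1.6]
gripper_width: 9.7
```

```bash
python3 -c "
from h import *
plan((525.3,137.7,201),(180,0,-6.65))
grab('side','s14');grab('scene','sc14')
crop('s14',200,80,400,240,4,'s14c');crop('sc14',290,130,450,270,4,'sc14c')"
```

```text
shift [  0.3  -0.3 -30. ] rotvec [ 0.0005 -0.0031 -0.007 ] deg 0.4 t 24.6833
```

View pics/s14c.png

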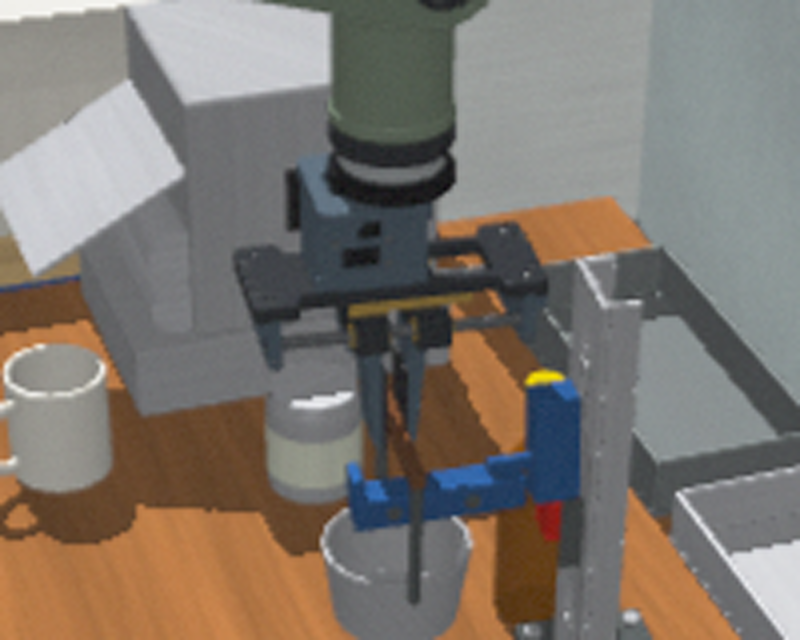

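View pics/sc14c.png

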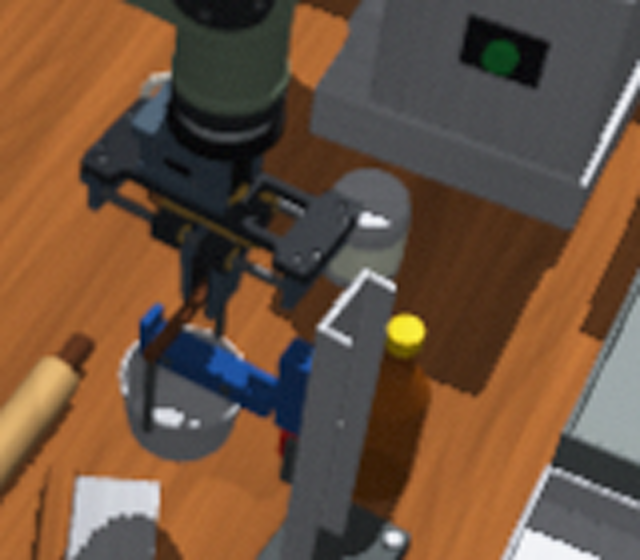

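Threaded over the tip. I'll shift 6 mm toward the tip for clearance to the block, then lower.

Emit:
{"method": "servo_tool", "body": {
  "motion": [-6,0.7,-4,0,0,0,2,0,0,-8,0,0,0,2,0,0,-7,0,0,0,2,0,0,-4,0,0,0,2,0,0,-2,0,0,0,2,0,0,-1,0,0,0,2,0,0,0,0,0,0,2,0,0,0,0,0,0,2]
}}

```text
time_s: 25.45
ee_pos: [519.3, 138.8, 205.4]
ee_rot: [180.0, 0.1, -6.2]
force: [0.4, -0.3, -2.8]
gripper_width: 9.4
```

Emit:
{"method": "servo_tool", "body": {
  "motion": [0,0,-1,0,0,0,2,0,0,-1,0,0,0,2,0,0,0,0,0,0,2]
}}

```text
time_s: 25.7
ee_pos: [519.1, 138.8, 203.2]
ee_rot: [180.0, 0.1, -6.2]
force: [-0.3, -0.2, -2.9]
gripper_width: 9.8
```

Emit:
{"method": "servo_tool", "body": {
  "motion": [0,0,-1,0,0,0,2,0,0,-1,0,0,0,2,0,0,0,0,0,0,2]
}}

```text
time_s: 25.95
ee_pos: [519.2, 138.7, 201.2]
ee_rot: [180.0, 0.1, -6.2]
force: [-0.2, 0.6, -1.8]
gripper_width: 9.6
```

Emit:
{"method": "servo_tool", "body": {
  "motion": [0,0,-1,0,0,0,2,0,0,0,0,0,0,2]
}}

```text
time_s: 26.12
ee_pos: [519.2, 138.8, 200.7]
ee_rot: [180.0, 0.1, -6.2]
force: [-0.7, 1.1, 0.9]
gripper_width: 9.7
```

Contact: the weight is now on the arm. Opening gently.

Emit:
{"method": "servo_tool", "body": {
  "motion": [0,0,0,0,0,0,12,0,0,0,0,0,0,16,0,0,0,0,0,0,20,0,0,0,0,0,0,25,0,0,0,0,0,0,25,0,0,0,0,0,0,25,0,0,0,0,0,0,25]
}}

```text
time_s: 26.7
ee_pos: [519.1, 138.8, 200.2]
ee_rot: [180.0, 0.1, -6.2]
force: [-1.0, -0.3, 0.5]
gripper_width: 22.6
```

```bash
python3 -c "
from h import *
grab('side','s15');grab('scene','sc15')
crop('s15',200,80,400,240,4,'s15c');crop('sc15',290,130,450,270,4,'sc15c')"
```

```text
(no output)
```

View pics/s15c.png

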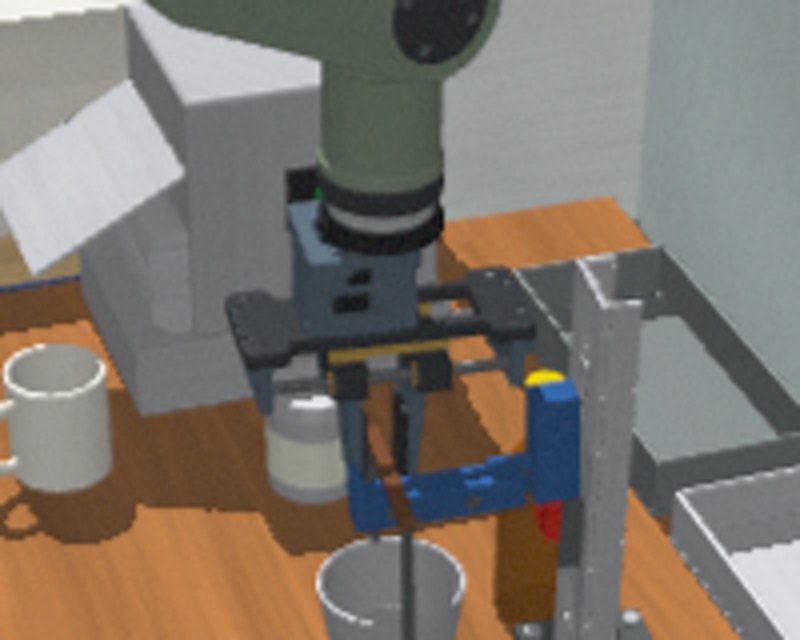

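View pics/sc15c.png

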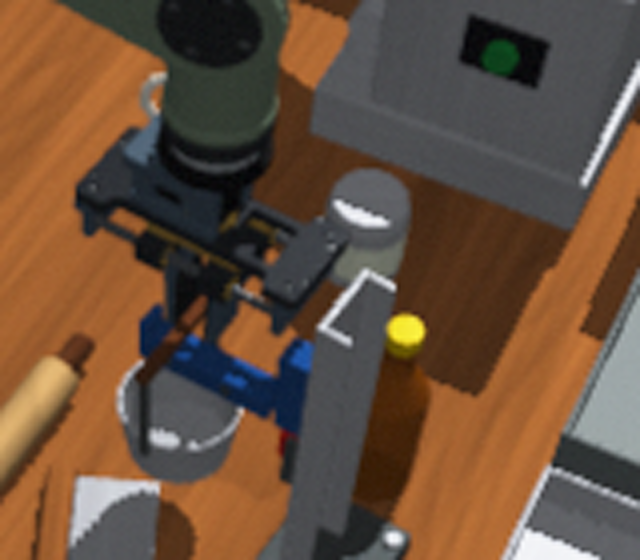

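Emit:
{"method": "servo_tool", "body": {
  "motion": [0,0,0,0,0,0,32,0,0,0,0,0,0,32,0,0,3,0,0,0,32,0,0,6,0,0,0,32,0,0,10,0,0,0,32,0,0,15,0,0,0,32,0,0,20,0,0,0,32,-5,0,25,0,0,0,32,-20,5,25,0,0,0,32,-25,10,25,0,0,0,32]
}}

```text
time_s: 27.63
ee_pos: [469.5, 153.3, 331.1]
ee_rot: [180.0, 0.0, -6.3]
force: [1.0, 0.9, -0.8]
gripper_width: 29.0
```

Emit:
{"method": "servo_tool", "body": {
  "motion": [-30,15,10,0,0,0,32,-30,20,0,0,0,0,32,-30,20,0,0,0,0,32,0,0,0,0,0,0,32,0,0,0,0,0,0,32]
}}

```text
time_s: 28.05
ee_pos: [378.2, 209.4, 340.7]
ee_rot: [-180.0, -0.0, -6.1]
force: [-0.5, -0.1, -1.3]
gripper_width: 28.8
```

```bash
python3 - <<'E'
from h import *
n=np.array([.99326,-.11586,0]);t=np.array([.11586,.99326,0])
s=sensors.state();print(s['time_s'],s['ee_pos'],s['force'])
grab('side','s16');grab('scene','sc16')
crop('s16',200,80,400,240,4,'s16c');crop('sc16',290,130,450,270,4,'sc16c')
for nm in('s16','sc16'):
    f=load(nm);C=cloud(f);hsv=cv2.cvtColor(f['image'],cv2.COLOR_RGB2HSV)
    N=C@n-618.9;T=C@t-163.6
    d=f['depth']>100
    b=(hsv[...,0]<16)&(hsv[...,1]>70)&(N>-150)&(N<-80)&(C[...,2]>180)&(C[...,2]<225)&d&(np.abs(T)<80)
    P=np.stack([N[b],T[b],C[b][:,2]],1);print(nm,'bar',len(P),np.percentile(P,[2,50,98],axis=0).round(1).tolist())
    A=np.c_[P[:,1],np.ones(len(P))]; print(' n/z vs t',np.linalg.lstsq(A,P[:,[0,2]],rcond=None)[0].round(3).tolist())
    b=(hsv[...,0]>105)&(hsv[...,0]<125)&(hsv[...,1]>120)&d&(N>-160)&(N<20)&(np.abs(T)<40)&(C[...,2]>150)
    P=np.stack([N[b],T[b],C[b][:,2]],1);q=P[P[:,2]>P[:,2].max()-6];print(' blocktop',np.median(q,axis=0).round(1),'zmin',np.percentile(P[:,2],1))
    b=((hsv[...,0]<5)|(hsv[...,0]>175))&(hsv[...,1]>180)&d&(np.abs(N+10)<30)&(np.abs(T)<40); print(' red zmin',np.percentile(C[b][:,2],[0,3,10]) if b.any() else '')
E
```

```text
28.05 [378.21493552 209.39044094 340.74267312] [-0.50687908 -0.06136311 -1.32845481]
s16 bar 116 [[-124.9, -50.5, 197.3], [-120.4, -0.3, 205.6], [-114.8, 54.5, 209.5]]
 n/z vs t [[-0.008, 0.0], [-120.234, 205.062]]
 blocktop [-16.4  -6.1 254.5] zmin 176.44113277139573
 red zmin [153.09620005 154.69230558 156.62950825]
sc16 bar 127 [[-124.2, -46.1, 188.1], [-117.1, 9.3, 201.9], [-113.2, 56.4, 206.7]]
 n/z vs t [[-0.001, -0.021], [-118.014, 201.22]]
 blocktop [-20.2  -1.8 251.5] zmin 175.10780004782586
 red zmin [151.00640447 151.9781212  154.24546023]
```

View pics/s16c.png

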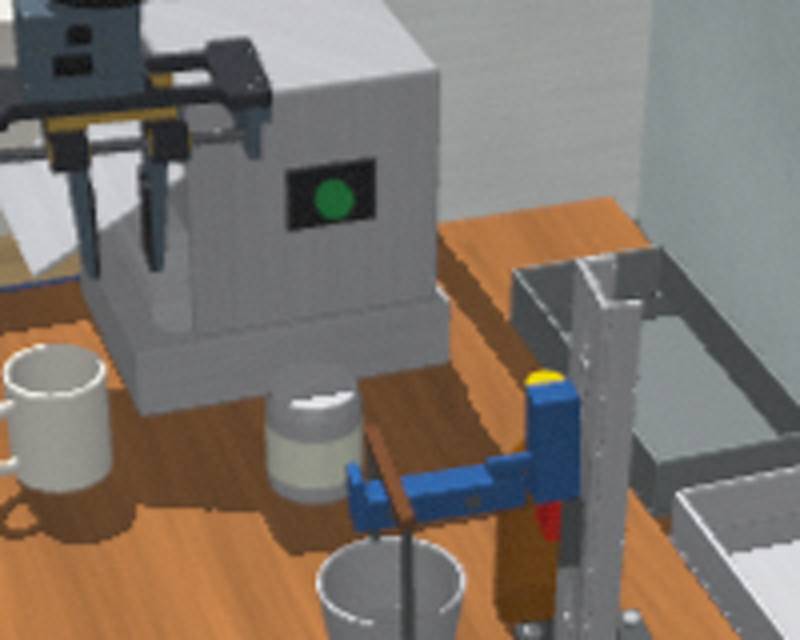

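View pics/sc16c.png

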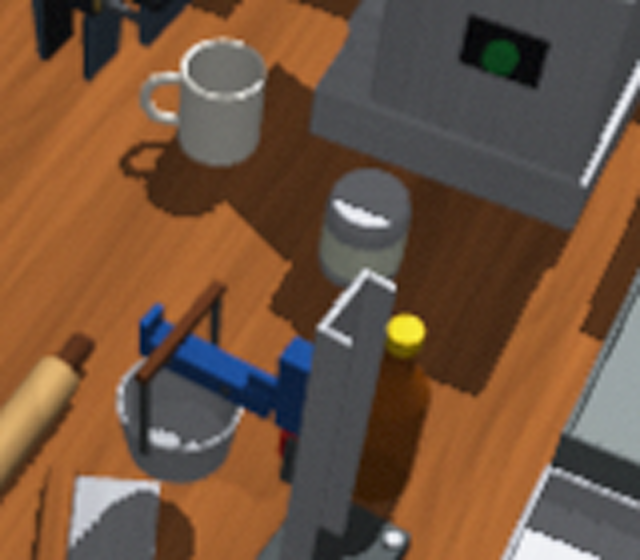

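Emit:
{"method": "servo_tool", "body": {
  "motion": [0,0,0,0,0,0,32,0,0,0,0,0,0,32,0,0,0,0,0,0,32,0,0,0,0,0,0,32,0,0,0,0,0,0,32,0,0,0,0,0,0,32,0,0,0,0,0,0,32,0,0,0,0,0,0,32,0,0,0,0,0,0,32,0,0,0,0,0,0,32]
}}

```text
time_s: 28.98
ee_pos: [379.1, 208.8, 339.3]
ee_rot: [180.0, 0.1, -6.2]
force: [0.0, 0.7, 0.5]
gripper_width: 28.9
```

```bash
python3 - <<'E'
from h import *
f=grab('side','s17');g=load('s16');a=load('side0')
d=np.abs(f['image'].astype(int)-g['image']).max(-1)[120:300,240:420];print('change since last',(d>25).sum())
d=np.abs(f['image'].astype(int)-a['image']).max(-1);d[:,:]=d
cv2.imwrite('pics/diff.png',np.where(d>40,255,0).astype(np.uint8))
f=grab('scene','sc17')
print(sensors.state()['force'])
E
```

```text
change since last 138
[ 1.09208093 -1.16141864 -0.190313  ]
```

View pics/diff.png

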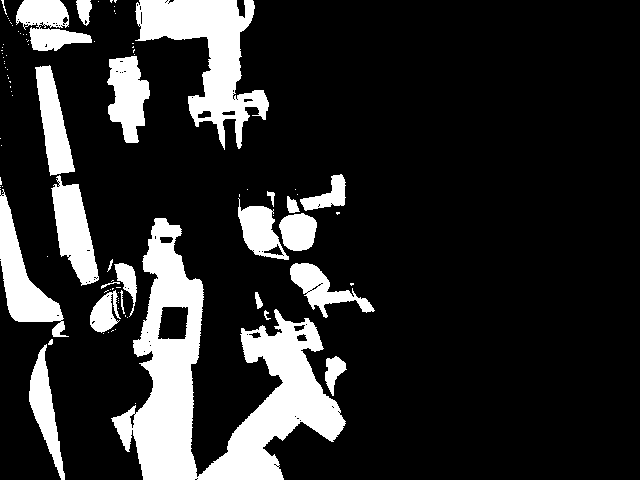

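View pics/sc17.png

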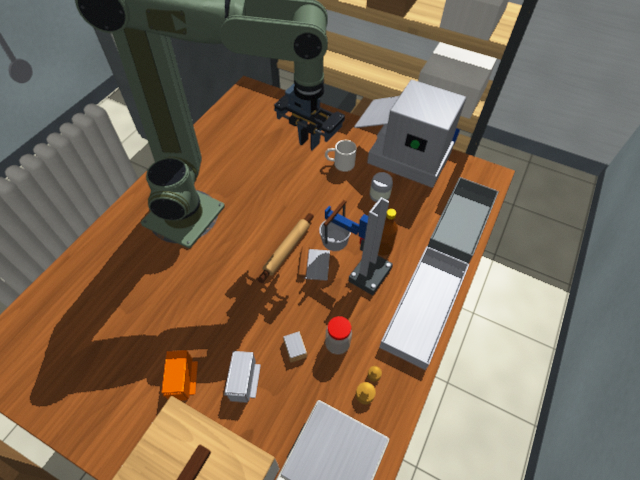

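Nothing but the robot, shadows, bracket and pail has changed. I'll check whether the 138 changed pixels are shadow or pail swing.

```bash
python3 - <<'E'
from h import *
f=load('s17');g=load('s16')
d=np.abs(f['image'].astype(int)-g['image']).max(-1)>25
v,u=np.where(d[120:300,240:420]);print(np.percentile(u+240,[0,25,50,75,100]),np.percentile(v+120,[0,25,50,75,100]))
h=grab('side','s18');d=np.abs(h['image'].astype(int)-f['image']).max(-1)>25;print(d[120:300,240:420].sum())
n=np.array([.99326,-.11586,0]);t=np.array([.11586,.99326,0])
for nm in('s16','s17','s18'):
    f=load(nm);C=cloud(f);N=C@n-618.9;T=C@t-163.6;hsv=cv2.cvtColor(f['image'],cv2.COLOR_RGB2HSV)
    m=(f['depth']>100)&(C[...,2]>68)&(C[...,2]<128)&(N>-190)&(N<-40)&(np.abs(T)<70);print(nm,m.sum(),N[m].mean(),T[m].mean())
E
```

```text
[241. 280. 289. 312. 329.] [120.   215.25 225.   246.   299.  ]
167
s16 1034 -117.8347840276407 4.6408392866675054
s17 1018 -116.65535822111127 4.454037454420482
s18 1022 -114.8317541187443 4.839059567150626
```

A small sway of a few mm remains, so I'll wait about 2.5 s.

Emit:
{"method": "servo_tool", "body": {
  "motion": [0,0,0,0,0,0,32,0,0,0,0,0,0,32,0,0,0,0,0,0,32,0,0,0,0,0,0,32,0,0,0,0,0,0,32,0,0,0,0,0,0,32,0,0,0,0,0,0,32,0,0,0,0,0,0,32,0,0,0,0,0,0,32,0,0,0,0,0,0,32]
}}

```text
time_s: 29.97
ee_pos: [379.1, 208.8, 339.3]
ee_rot: [180.0, 0.1, -6.2]
force: [-0.5, -0.3, -0.6]
gripper_width: 29.0
```

Emit:
{"method": "servo_tool", "body": {
  "motion": [0,0,0,0,0,0,32,0,0,0,0,0,0,32,0,0,0,0,0,0,32,0,0,0,0,0,0,32,0,0,0,0,0,0,32,0,0,0,0,0,0,32,0,0,0,0,0,0,32,0,0,0,0,0,0,32,0,0,0,0,0,0,32,0,0,0,0,0,0,32]
}}

```text
time_s: 30.8
ee_pos: [379.1, 208.8, 339.3]
ee_rot: [180.0, 0.1, -6.2]
force: [-0.1, -0.0, -0.2]
gripper_width: 29.3
```

Emit:
{"method": "servo_tool", "body": {
  "motion": [0,0,0,0,0,0,32,0,0,0,0,0,0,32,0,0,0,0,0,0,32,0,0,0,0,0,0,32,0,0,0,0,0,0,32,0,0,0,0,0,0,32,0,0,0,0,0,0,32,0,0,0,0,0,0,32,0,0,0,0,0,0,32,0,0,0,0,0,0,32]
}}

```text
time_s: 31.63
ee_pos: [379.1, 208.8, 339.3]
ee_rot: [180.0, 0.1, -6.2]
force: [-0.9, -0.7, 0.2]
gripper_width: 28.9
```

```bash
python3 - <<'E'
from h import *
n=np.array([.99326,-.11586,0]);t=np.array([.11586,.99326,0])
for i in range(5):
    f=grab('side',f's2{i}');C=cloud(f);N=C@n-618.9;T=C@t-163.6;hsv=cv2.cvtColor(f['image'],cv2.COLOR_RGB2HSV)
    m=(f['depth']>100)&(C[...,2]>68)&(C[...,2]<128)&(N>-190)&(N<-40)&(np.abs(T)<70)
    b=(hsv[...,0]>105)&(hsv[...,0]<125)&(hsv[...,1]>120)&(N>-60)&(N<20)&(np.abs(T)<40)&(C[...,2]>245)
    print(sensors.state()['time_s'],N[m].mean().round(2),T[m].mean().round(2),'blocktop',np.median(C[b][:,2]).round(1))
E
```

```text
31.6833 -117.17 4.37 blocktop 252.6
31.7333 -116.27 4.4 blocktop 253.2
31.7833 -115.52 4.6 blocktop 253.3
31.8333 -115.18 4.66 blocktop 252.8
31.8833 -115.69 4.53 blocktop 253.1
```

```bash
python3 -c "
from h import *
print(env.job_done())"
```

```text
the job is handed in; nothing more can be done
None
```

I carried out the whole task and handed it in at about 32 s of the 72 s allowed; no verdict came back. I drew the bracket out by its block and stood it free on the bench. I then took it by the arm, passed both teeth into the slots and pressed it down to a hard stop at about 30 N. Last, I hung the pail by its bar behind the tip and backed the arm away.

| Last check | Camera estimate | Limit |
|---|---|---|
| Bracket heel above `upright_seat` | 0.2 to 1 mm | +4 mm |
| Red slide pushed down | about 10 mm | more than 6 mm |
| Bracket slope, before the pail went on | about 0.04 rad | 0.12 rad |
| Pail bar along the arm, from `bracket_arm` | x about -48 mm | -68 to +40 mm |
| Pail bar off the arm's centre | 2 to 5 mm | 35 mm |
| Pail sway | about 1 mm either way, under 20 mm/s | 100 mm/s |

- **Bystanders:** the side-camera image difference from the start showed changes only at the robot, the shadows, the bracket and the pail.
- **Disagreements:** the side and scene cameras differed by 2 to 4 mm across the arm and in height. Block-top height read 251.5 to 254.9 mm in different views.
- **Not measured:** I did not re-measure the bracket's slope after hanging the pail; I only checked that the block top had not dropped noticeably. The pail was still swaying slightly at hand-in.

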